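# Comb the guide rods straight and set the black ones on the V-rails

### The arm

A 6-joint arm with a two-finger parallel gripper is mounted at the origin on the work surface. World frame = base frame: x ahead of the robot, y to its left, z up, the work surface at z = 0. Lengths are in m, angles in rad, forces in N, time in s.
With the tool pointing down it reaches from about 0.375 to 0.975 m from the base axis. Payload 3.8 kg.
Tool frame: the origin (TCP) lies midway between the tips of the shut fingers; the grasp point (between the pads) lies 19 mm behind it (ctrl.hold_point_z is the distance from the TCP to the grasp point, in m); x points along the fingers, y is the direction in which the jaws open and shut, and the axes are right-handed (so a half turn about x gives the same grasp; the last joint's range is limited). The gripper opens to 88 mm and grips with 3 to 60 N. Pads are 18 mm wide; open, the fingers measure 123 mm over their backs; the gripper's body (75 mm by 187 mm) begins 45 mm behind the grasp point.
Start: joints at [1.088, 0.264, 1.604, -0, 1.274, -0.037], TCP at [0.291, 0.609, 0.239] pointing down, gripper open.
Joint ranges: [-2.63, 2.63], [-0.94, 2.18], [0.31, 2.57], [-1.31, 4.45], [0, 2.66], [-2.55, 2.55]. Speed limits (rad/s): [2.57, 2.57, 3.14, 3.14, 3.14, 3.14].

### API

Orientations are given as a unit quaternion [x, y, z, w].
In Python, from workcell import ctrl gives the robot as it stands.
- The arm moves only by the shell command python3 -m crank 'ROWS'. ROWS is JSON, a list that holds one entry, the list of rows, each a list of 7 numbers: the shift along the tool's x, y, z in mm, then the turn, a rotation vector about the tool's x, y, z in rad, then the closure, from 0 (fully open) to 1 (shut). A call has exactly 8 rows; each row is the pose to reach, as a shift and turn from the pose commanded when the call began, along the tool's axes at that moment; what a row does not reach only later rows make up. A row lasts 1/8 s, in which the tool goes at most 62.5 mm and 10.7 degrees, less where a joint would pass 70% of its speed; a pose out of reach is approached as far as the arm can. A call with a gripper value outside its range is refused whole. The fingers move at their own pace and stop on an object; the grip force is fixed at half the most. Time passes only in rows, so rows that repeat a pose let the fingers close, or fill a call up. It gives the time, the measured TCP pose, the force and the opening at its end, in the units of the state.
- ctrl.read_state(): the state, without advancing time (a new reading comes with each control period).
- ctrl.get_image(name): name is "scene" or "top" or "wrist"; returns (picture, depth): 384x512x3 uint8, red, green, blue; 384x512 float32, m along the optical axis (not along the pixel's ray), 0 where there is no reading.
- ctrl.camera_params(name): a dict with "fx", "fy", "cx", "cy" (pixels), "R" (3x3) and "t" (3): a world point X has camera coordinates R X + t; the wrist camera has in their place "T_tool_cam" (4x4, takes a point from camera to tool coordinates, whose origin is the TCP and whose axes are the tool frame's). Camera axes: x right, y down, z forward; pixel columns grow to the right and rows downward; lengths in m; the calibration is good to about 2 mm. A picture is of the moment at which its call begins: read the wrist's pose just before it. camera_params takes no time and is no camera call.
- ctrl.close_job(): hands the job in, once; it reports no verdict.
The state is a dict: "time": time; "joint_pos": joint angles; "joint_velocities": joint speeds; "joint_efforts": joint torques, N m; "tool_pos": TCP position; "ee_rot": TCP orientation; "wrist_force": force on the tool from outside, world axes, zero at the start; "torque": the same for the moment, N m; "opening": opening from 0.0 (shut) to 1.0 (fully open).
Only numpy, scipy, OpenCV 4.12 (cv2) and the standard library are available. Lean on these libraries where they do the work, as an engineer would, in place of code of your own. Each camera call takes 0.05 s, during which the arm holds its last target.

### The job

Guide rods lie askew across the ridges of the grooved tray. Take the rake from its rest and comb the rods with it, skimming over the ridges, until every rod lies down in a groove of its own (move them with the rake alone, keeping the fingers off them), then stand the rake back upright in its rest. After that lay every black rod level in a free pair of V-notches on the inspection stand, reaching about equally past both rails; leave the steel rod, if there is one, lying in its groove, and do not disturb the brass master rod or the flow cells, dish and bottle standing about.

Things in the scene. Friction and masses are not known exactly. Their poses are not given: they have to be found in the camera images.
- tray: White tray, blue ribs, fixed, 186 (its x) by 284 mm (y), may swap sides with the stand; origin: centre of underside, z up. 7 grooves along x at y = -114, -76, -38, 0, 38, 76, 114 mm, 16 mm wide, round shoulders, bottoms at z = 16, flat ridge tops at z = 28 mm. One rod fits each: centre at z = 22 mm when down, 34 or more when across the ridges. Walls 4-5 mm thick to z = 40, inside 178 by 274 mm.
- tray_channel (a point): Middle of the tray's finger channel, on its floor (4 mm above the tray's underside). The channel runs along the tray's y between the ribbed blocks and is 66 mm wide in x, open at both ends (the side walls stop there); the blocks cover |x| = 33 to 89 mm. Rods in the grooves bridge it, so fingers can take them here by the middle. Axes as the tray's.
- stand: Inspection stand, fixed: plate 150 (its x) by 280 mm (y), 6 mm thick; origin: centre of underside, z up. Two steel V-rails, 16 mm thick, along y at x = -45 and 45 mm, open between. Each has five 90-degree notches at y = -90, -45, 0, 45, 90 mm, bottoms at z = 30, teeth to z = 52 mm. A rod in an opposite pair lies along x, centre at z = 38.5 mm. One end pair holds a brass master rod.
- rake: Hand rake, 160 g: aluminium bar 184 (its x) by 12 by 14 mm high, six steel tines 6 mm thick, 36 mm long, pointing down at x = -65 to 65 mm every 26 mm, upright orange grip. Origin: middle of the bar's underside, z up; tine tips at z = -36 mm. Swept along its own y, across the grooves, with the tine row along them. Parked in its rest at the start.
- rake_grip (a point): Centre of the rake's upright orange grip, 49 mm above the rake's origin. The grip is 36 mm (rake's x) by 20 mm (y) by 70 mm high, its top 35 mm above this point; hold it by the two faces that are 20 mm apart. Axes as the rake's.
- rest: Rake rest, fixed: grey base 200 (its x) by 56 mm, two white pedestals at x = -86 and 86 mm, each with a slot 16 mm wide in y, flared at the top, for an end of the rake's bar. Origin: centre of underside, z up; slot bottoms at z = 45, flares to z = 65 mm. The parked rake's origin is at x = 0, y = 0, z = 45 mm, its x along the rest's x either way round.
- black1: Matt black guide rod, 50 g, 150 mm long, 12 mm diameter, polished; origin at its centre, x along its length. None if it is not there in this run
- black2: Matt black guide rod, 50 g, 150 mm long, 12 mm diameter, polished; origin at its centre, x along its length. None if it is not there in this run
- black3: Matt black guide rod, 50 g, 150 mm long, 12 mm diameter, polished; origin at its centre, x along its length. None if it is not there in this run
- black4: Matt black guide rod, 50 g, 150 mm long, 12 mm diameter, polished; origin at its centre, x along its length. None if it is not there in this run
- steel1: Bright steel guide rod, 120 g, 150 mm long, 12 mm diameter, polished; origin at its centre, x along its length. None if it is not there in this run
- master_a: Brass master rod lying in an end pair of notches of the stand, 150 mm long, 12 mm diameter, polished; origin at its centre, x along its length. None if it is not there in this run; exactly one of master_a and master_b is there
- master_b: Brass master rod lying in an end pair of notches of the stand, 150 mm long, 12 mm diameter, polished; origin at its centre, x along its length. None if it is not there in this run; exactly one of master_a and master_b is there
- cell_a: Flow cell, clear block on a black base 78 mm square, 75 mm high, stands on the table behind; leave alone
- cell_b: Another flow cell like cell_a; leave alone
- dish: Small white dish, 68 mm across, 22 mm high; leave alone
- bottle: White bottle with blue cap, 52 mm across, 110 mm high; leave alone

How it is judged:
On the way, in this order (a step that is already met when the one before it is completed fails the run):
1. the rake pushes a rod over the tray ((contact force between rake and black1 above 0.1 N or contact force between rake and black2 above 0.1 N or contact force between rake and black3 above 0.1 N or contact force between rake and black4 above 0.1 N or contact force between rake and steel1 above 0.1 N) and y of rake in the frame of tray between -0.14 and 0.14 m and x of rake in the frame of tray between -0.06 and 0.06 m).
2. every rod lies down in a groove of the tray, along it (z of black1 in the frame of tray between 0.019 and 0.0255 m and x of black1 in the frame of tray between -0.03 and 0.03 m and y of black1 in the frame of tray between -0.125 and 0.125 m and angle between the x axis of each of black1, black2, black3, black4, steel1 and the x axis of tray, either way round below 0.07 rad and z of black2 in the frame of tray between 0.019 and 0.0255 m and x of black2 in the frame of tray between -0.03 and 0.03 m and y of black2 in the frame of tray between -0.125 and 0.125 m and z of black3 in the frame of tray between 0.019 and 0.0255 m and x of black3 in the frame of tray between -0.03 and 0.03 m and y of black3 in the frame of tray between -0.125 and 0.125 m and z of black4 in the frame of tray between 0.019 and 0.0255 m and x of black4 in the frame of tray between -0.03 and 0.03 m and y of black4 in the frame of tray between -0.125 and 0.125 m and z of steel1 in the frame of tray between 0.019 and 0.0255 m and x of steel1 in the frame of tray between -0.03 and 0.03 m and y of steel1 in the frame of tray between -0.125 and 0.125 m), for 0.2 s.
3. the rake stands upright in its rest, let go (z of rake in the frame of rest between 0.042 and 0.048 m and x of rake in the frame of rest between -0.012 and 0.012 m and y of rake in the frame of rest between -0.006 and 0.006 m and angle between rake's own z axis and vertical below 0.08 rad and angle between the x axis of rake and the x axis of rest, either way round below 0.08 rad and contact force between the fingers and rake below 0.05 N), for 0.2 s.
At the end, for the whole second after the job is handed in: Every black rod lies in a pair of V-notches (height 3 mm, centred 18 mm, 0.06 rad), a steel rod down in a groove (height 3.5 mm, 0.07 rad), all at rest; the rake stands upright in its rest (height 3 mm, 12 mm along, 6 mm across, 0.08 rad) (z of black1 in the frame of stand between 0.0355 and 0.0415 m and x of black1 in the frame of stand between -0.018 and 0.018 m and y of black1 in the frame of stand between -0.1 and 0.1 m and angle between the x axis of each of black1, black2, black3, black4 and the x axis of stand, either way round below 0.06 rad and z of black2 in the frame of stand between 0.0355 and 0.0415 m and x of black2 in the frame of stand between -0.018 and 0.018 m and y of black2 in the frame of stand between -0.1 and 0.1 m and z of black3 in the frame of stand between 0.0355 and 0.0415 m and x of black3 in the frame of stand between -0.018 and 0.018 m and y of black3 in the frame of stand between -0.1 and 0.1 m and z of black4 in the frame of stand between 0.0355 and 0.0415 m and x of black4 in the frame of stand between -0.018 and 0.018 m and y of black4 in the frame of stand between -0.1 and 0.1 m and z of steel1 in the frame of tray between 0.019 and 0.0255 m and x of steel1 in the frame of tray between -0.03 and 0.03 m and y of steel1 in the frame of tray between -0.125 and 0.125 m and angle between the x axis of steel1 and the x axis of tray, either way round below 0.07 rad and z of rake in the frame of rest between 0.042 and 0.048 m and x of rake in the frame of rest between -0.012 and 0.012 m and y of rake in the frame of rest between -0.006 and 0.006 m and angle between rake's own z axis and vertical below 0.08 rad and angle between the x axis of rake and the x axis of rest, either way round below 0.08 rad and linear speed of each of black1, black2, black3, black4, steel1 below 0.02 m/s); the robot touches nothing.
It fails at once if the fingers touch a rod while the rake is out of its rest ((contact force between the fingers and black1 above 0.5 N or contact force between the fingers and black2 above 0.5 N or contact force between the fingers and black3 above 0.5 N or contact force between the fingers and black4 above 0.5 N or contact force between the fingers and steel1 above 0.5 N) and (z of rake in the frame of rest above 0.06 m or horizontal distance between rake and rest above 0.03 m)).
It fails at once if the brass master rod is shifted by more than 25 mm (distance of any of master_a, master_b from where it was at the start of the episode above 0.025 m).
It fails at once if a flow cell, the dish or the bottle is shifted by more than 30 mm (distance of any of cell_a, cell_b, dish, bottle from where it was at the start of the episode above 0.03 m).
Of black4, steel1 only 1 to 2 are there at a start; the rules pass over those that are not, and their reading is None.
Of master_a, master_b only 1 to 1 are there at a start; the rules pass over those that are not, and their reading is None.
At some moment in a run one of black1, black2, black3, black4, steel1 may be knocked a few centimetres aside while the robot is not near it.
It also fails if it takes over 210 s, if anything falls off the work surface, if the arm or the gripper's body presses on something with over 40 N, if the wrist force passes 120 N, or if a joint passes its speed limit or range.

## Working session

There is one attempt and no reset: what is moved stays moved. The work goes in short steps, Python scripts to look and compute and a shell command to move; the robot and the scene stay as the last step left them, time stands still between calls to the robot, and variables do not carry over. Pictures are saved under pics/ and viewed, and the job is handed in when it is done.

```bash
ls; mkdir -p pics
cat > h.py <<'E'
import numpy as np, cv2
from workcell import ctrl
def shot(name,fn):
    s=ctrl.read_state(); im,d=ctrl.get_image(name)
    cv2.imwrite('pics/'+fn+'.png',cv2.cvtColor(im,cv2.COLOR_RGB2BGR))
    np.savez('pics/'+fn+'.npz',im=im,d=d,p=s['tool_pos'],q=s['ee_rot']); return im,d,s
E
python3 - <<'E'
from h import *
for n in ['scene','top','wrist']:
    shot(n,n+'0'); print(n,ctrl.camera_params(n))
print(ctrl.read_state())
E
```

```text
pics
scene {'fx': 413.34772484148436, 'fy': 413.34772484148436, 'cx': 255.34881858717026, 'cy': 192.62381368850274, 'R': array([[-0.82623028,  0.56317919, -0.01314228],
       [ 0.36259266,  0.51380937, -0.77751301],
       [-0.43112652, -0.64717009, -0.62872951]]), 't': array([ 0.46844992, -0.14031946,  1.65716046])}
top {'fx': 360.1245819656513, 'fy': 360.1245819656513, 'cx': 257.0644625941044, 'cy': 191.8855524336251, 'R': array([[-0.02483002, -0.99926671, -0.0291464 ],
       [-0.99446787,  0.02766642, -0.10133229],
       [ 0.10206436,  0.02646907, -0.99442559]]), 't': array([0.01965436, 0.59313888, 1.09012888])}
wrist {'fx': 332.1970479435558, 'fy': 332.1970479435558, 'cx': 251.16364637345967, 'cy': 191.13033068555146, 'T_tool_cam': array([[-9.13904806e-04, -2.75603159e-01,  9.61271067e-01,
        -1.45914249e-01],
       [ 9.99998890e-01, -1.38307924e-03,  5.54185808e-04,
         8.36470941e-04],
       [ 1.17677870e-03,  9.61270506e-01,  2.75604117e-01,
        -7.20668625e-02],
       [ 0.00000000e+00,  0.00000000e+00,  0.00000000e+00,
         1.00000000e+00]])}
{'time': 0.15, 'joint_pos': array([ 1.08811049e+00,  2.64570497e-01,  1.60509058e+00,  1.12752457e-05,
        1.27368753e+00, -3.69115922e-02]), 'joint_velocities': array([ 1.33551631e-03, -1.22835923e-03, -4.06266517e-03, -5.64988013e-04,
        1.32793332e-03, -4.75998642e-05]), 'joint_efforts': array([-1.03946991e-04, -5.02850211e+01, -3.57468510e+01,  7.28633325e-02,
        2.51155189e-02, -7.78194635e-05]), 'tool_pos': array([0.29077446, 0.60853514, 0.23766413]), 'ee_rot': array([ 0.15570537,  0.68977795, -0.15690339,  0.68945162]), 'wrist_force': array([ 0.15829277, -0.19026496, -0.74137157]), 'torque': array([0.01259748, 0.00740888, 0.0736741 ]), 'opening': 0.9992840555899729}
```

View pics/scene0.png

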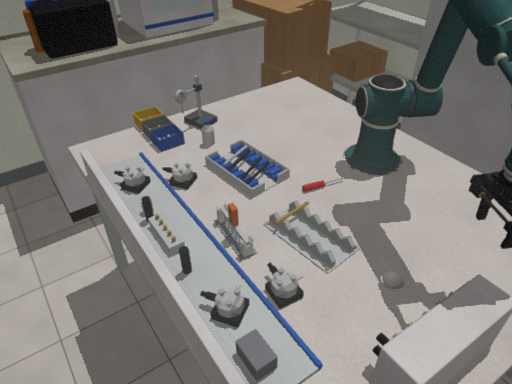

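View pics/top0.png

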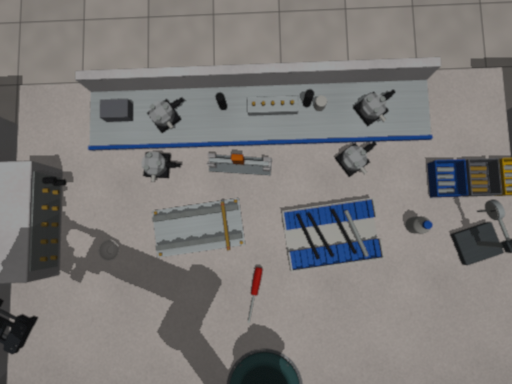

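View pics/wrist0.png

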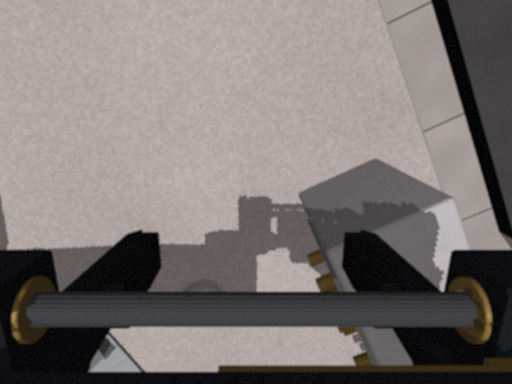

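The top view shows the stand around px (198,228) with the brass master at its right end, the tray at (332,233) with rods, and the rake in its rest at (240,162). Next I'll zoom in.

Run:
```python
from h import *
im=cv2.imread('pics/top0.png')
cv2.imwrite('pics/top0a.png',cv2.resize(im[185:280,270:400],None,fx=6,fy=6,interpolation=cv2.INTER_CUBIC))
cv2.imwrite('pics/top0b.png',cv2.resize(im[140:265,140:290],None,fx=4.7,fy=4.7,interpolation=cv2.INTER_CUBIC))
```

```text
(no output)
```

View pics/top0a.png

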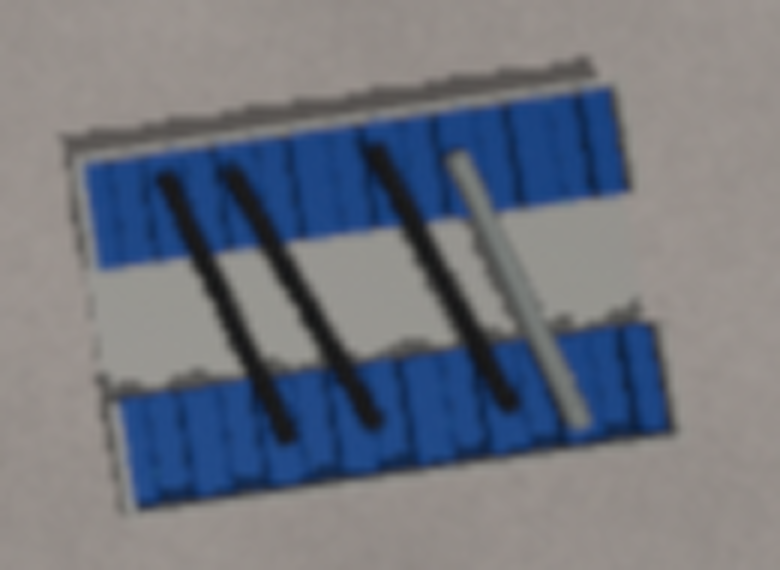

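View pics/top0b.png

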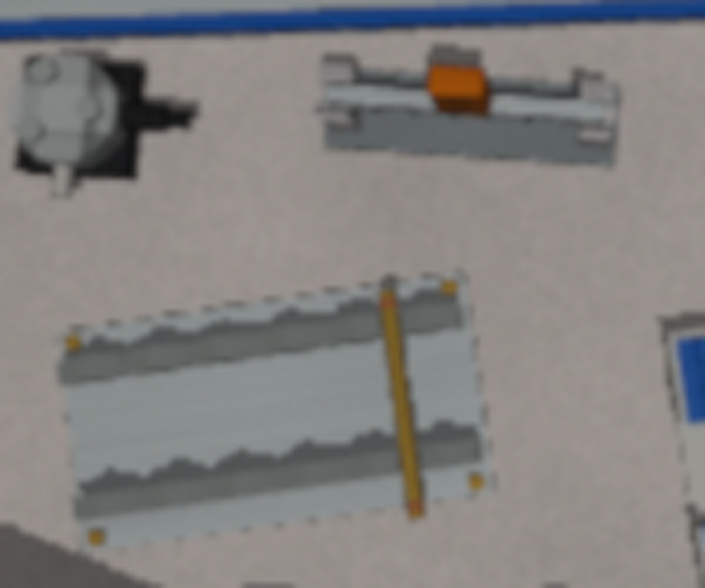

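```bash
cat >> h.py <<'E'
from scipy.spatial.transform import Rotation as Ro
def cam(fn,name):
    z=np.load('pics/'+fn+'.npz'); P=ctrl.camera_params(name)
    K=np.array([[P['fx'],0,P['cx']],[0,P['fy'],P['cy']],[0,0,1]])
    if name=='wrist':
        T=np.array(P['T_tool_cam']); Rt=Ro.from_quat(z['q']).as_matrix()
        Rw=Rt@T[:3,:3]; c=Rt@T[:3,3]+z['p']
    else:
        Rw=P['R'].T; c=-Rw@P['t']
    return z['im'],z['d'],K,Rw,c
def ray(C,uv,z):
    im,d,K,Rw,c=C; uv=np.atleast_2d(uv).astype(float)
    v=(Rw@np.linalg.inv(K)@np.c_[uv,np.ones(len(uv))].T).T
    return c+v*((z-c[2])/v[:,2])[:,None]
def cloud(C):
    im,d,K,Rw,c=C; v,u=np.mgrid[:384,:512]
    p=np.c_[u.ravel(),v.ravel(),np.ones(u.size)]@np.linalg.inv(K).T*d.ravel()[:,None]
    return (p@Rw.T+c).reshape(384,512,3)
def proj(C,X):
    im,d,K,Rw,c=C; p=(np.atleast_2d(X)-c)@Rw@K.T; return p[:,:2]/p[:,2:]
E
python3 - <<'E'
from h import *
np.set_printoptions(precision=4,suppress=True)
C=cam('top0','top'); P=cloud(C)
s=ctrl.read_state(); print(Ro.from_quat(s['ee_rot']).as_matrix())
for n,uv,z in [('rake',(238,158),.11),('tray',(332,233),.03),('stand',(198,228),.03),('cellL',(155,165),.05),('cellR',(353,157),.05),('bottle',(422,225),.1),('blueedge',(240,145),0.02),('back wall',(240,70),0.1)]:
    print(n,ray(C,uv,z)[0],P[int(uv[1]),int(uv[0])])
h=cv2.cvtColor(C[0],cv2.COLOR_RGB2HSV); m=cv2.inRange(h,(105,120,60),(125,255,255))
m[:, :270]=0;m[:,395:]=0;m[:185]=0;m[280:]=0
q=P[m>0]; print(np.percentile(q,[1,5,25,50,75,95,99],axis=0))
E
```

```text
[[-0.0008  0.4312  0.9023]
 [-0.0016  0.9023 -0.4312]
 [-1.     -0.0018 -0.0001]]
rake [0.6863 0.0552 0.11  ] [0.6825 0.0536 0.1293]
tray [ 0.4608 -0.222   0.03  ] [ 0.4603 -0.2269  0.002 ]
stand [0.4862 0.1897 0.03  ] [0.4864 0.1942 0.007 ]
cellL [0.6842 0.3185 0.05  ] [0.683  0.3165 0.0563]
cellR [ 0.6906 -0.293   0.05  ] [ 0.6893 -0.2913  0.057 ]
bottle [ 0.4783 -0.4659  0.1   ] [ 0.4783 -0.4708  0.0883]
blueedge [0.7462 0.055  0.02  ] [0.7503 0.0562 0.0028]
back wall [0.9583 0.0446 0.1   ] [0.955  0.0441 0.1074]
[[ 0.3631 -0.3591  0.011 ]
 [ 0.3721 -0.3472  0.0128]
 [ 0.3951 -0.2909  0.0156]
 [ 0.4309 -0.2207  0.0242]
 [ 0.5187 -0.151   0.0274]
 [ 0.543  -0.0991  0.032 ]
 [ 0.5525 -0.0829  0.0399]]
```

```bash
python3 -m crank '[[[-110,-30,50,0.14,0,0,0],[-110,-62,102,0.28,0,0,0],[-110,-94,153,0.42,0,0,0],[-110,-125,204,0.56,0,0,0],[-110,-156,254,0.7,0,0,0],[-110,-187,305,0.84,0,0,0],[-110,-218,356,0.98,0,0,0],[-110,-249,407,1.126,0,0,0]]]'
```

```text
time: 1.15
tool_pos: [0.5399, 0.2249, 0.3485]
ee_rot: [0.501, 0.499, -0.501, 0.499]
wrist_force: [2.1, -0.2, 0.6]
opening: 0.998
```

```bash
cat >> h.py <<'E'
np.set_printoptions(precision=4,suppress=True)
def st():
    s=ctrl.read_state(); R=Ro.from_quat(s['ee_rot']).as_matrix()
    print('t',round(s['time'],2),'p',s['tool_pos'],'yaw',round(np.degrees(np.arctan2(R[1,2],R[0,2])),2),'tilt',R[2].round(3),'F',s['wrist_force'].round(1),'op',round(s['opening'],3),'j6',round(s['joint_pos'][5],2)); return s,R
def delta(target,yaw_deg=None):
    s,R=st(); d=R.T@(np.array(target)-s['tool_pos'])*1000
    out=d.round(1)
    y=np.degrees(np.arctan2(R[1,2],R[0,2]))
    print('tool mm',out,'rotx', None if yaw_deg is None else round(-np.radians(yaw_deg-y),3))
E
python3 - <<'E'
from h import *
shot('wrist','wA'); st()
E
```

```text
t 1.2 p [0.5437 0.2182 0.3482] yaw -90.88 tilt [-1.     0.003  0.006] F [ 1.3 -4.   0.4] op 1.001 j6 0.36
```

View pics/wA.png

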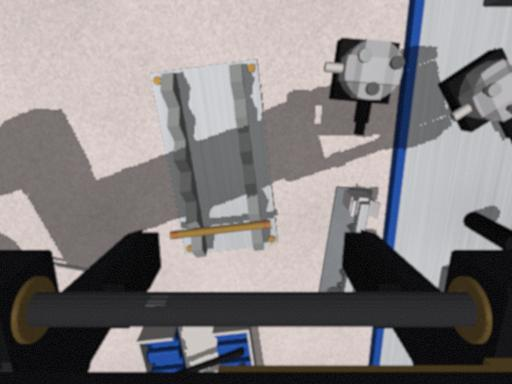

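```bash
python3 - <<'E'
from h import *
shot('wrist','wA'); st()
E
python3 -m crank '[[[10,-15,60,0,0,0,0],[20,-30,120,0,0,0,0],[30,-45,180,0,0,0,0],[30,-60,240,0,0,0,0],[30,-75,300,0,0,0,0],[30,-90,360,0,0,0,0],[30,-94,418,0,0,0,0],[30,-94,418,0,0,0,0]]]'
python3 - <<'E'
from h import *
shot('wrist','x0'); shot('wrist','x1');shot('wrist','wB'); st()
E
```

```text
t 1.25 p [0.5418 0.2215 0.3481] yaw -90.55 tilt [-1.     0.001  0.003] F [-0.5 -0.   0. ] op 0.999 j6 0.36
time: 2.25
tool_pos: [0.444, -0.1938, 0.3184]
ee_rot: [-0.501, -0.499, 0.502, -0.498]
wrist_force: [0.2, 0.0, 0.1]
opening: 0.998
t 2.4 p [ 0.4449 -0.1901  0.3184] yaw -90.02 tilt [-1.    -0.    -0.001] F [0.9 0.3 0.1] op 0.999 j6 -0.46
```

View pics/wB.png

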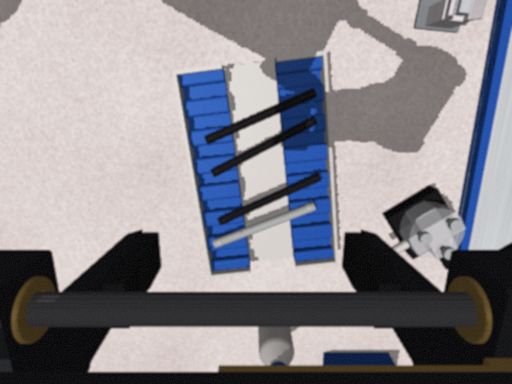

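```bash
cat >> h.py <<'E'
def tray(C,roi=None):
    h=cv2.cvtColor(C[0],cv2.COLOR_RGB2HSV); m=cv2.inRange(h,(105,110,40),(125,255,255))
    if roi: k=np.zeros_like(m);k[roi[1]:roi[3],roi[0]:roi[2]]=1; m=m*k
    m=cv2.morphologyEx(m,cv2.MORPH_OPEN,np.ones((3,3)))
    v,u=np.nonzero(m); P=ray(C,np.c_[u,v],.028)[:,:2]
    r=cv2.minAreaRect((P*1000).astype(np.float32)); return m,r
E
cat > w.py <<'E'
from h import *
import sys
def rods(C,M,cx,cy,yaw,roi,tag):
    # M mask -> components
    n,l,s,c=cv2.connectedComponentsWithStats(M)
    th=np.radians(yaw); ex=np.array([np.cos(th),np.sin(th)]); ey=np.array([-ex[1],ex[0]])
    for i in range(1,n):
        if s[i,4]<60: continue
        v,u=np.nonzero(l==i); P=ray(C,np.c_[u,v],.034)[:,:2]*1000-[cx,cy]
        T=np.c_[P@ex,P@ey].astype(np.float32); r=cv2.minAreaRect(T)
        b=cv2.boxPoints(r); b=b[np.argsort(b[:,0])]
        print(tag,'area',s[i,4],'lo end',b[:2].mean(0),'hi end',b[2:].mean(0),'c',np.array(r[0]),'wh',np.array(r[1]))
def tmask(C,c,yaw,z=.034,hx=93,hy=140):
    h=cv2.cvtColor(C[0],cv2.COLOR_RGB2HSV); th=np.radians(yaw); ex=np.array([np.cos(th),np.sin(th)]); ey=np.array([-ex[1],ex[0]])
    v,u=np.mgrid[:384,:512]; P=ray(C,np.c_[u.ravel(),v.ravel()],z)[:,:2]*1000-c
    ins=((abs(P@ex)<hx)&(abs(P@ey)<hy)).reshape(384,512)
    blk=((h[...,2]<45)&ins).astype(np.uint8)
    blk=cv2.morphologyEx(blk,cv2.MORPH_OPEN,np.ones((3,3)))
    return h,ins,blk
E
python3 - <<'E'
from w import *
for fn,nm,roi in [('wB','wrist',(160,40,350,285)),('top0','top',(270,185,395,280))]:
    C=cam(fn,nm); m,r=tray(C,roi); print(fn,r)
    b=cv2.boxPoints(r); print(b)
    a=r[2]; a=a if abs(a)<45 else a-90
    h,ins,blk=tmask(C,np.array(r[0]),a)
    rods(C,blk,*r[0],a,None,'blk')
    g=((h[...,1]<60)&(h[...,2]>90)&ins).astype(np.uint8)
    cv2.imwrite('pics/m_%s.png'%fn,np.vstack([blk*255,m]))
E
```

```text
wB ((457.4931640625, -217.96383666992188), (177.4879608154297, 273.58428955078125), 6.802652835845947)
[[ 353.1709  -92.6464]
 [ 385.577  -364.3047]
 [ 561.8154 -343.2812]
 [ 529.4094  -71.623 ]]
blk area 836 lo end [-65.0526  53.9537] hi end [76.75   95.9204] c [ 5.8487 74.9371] wh [147.8824  10.5653]
blk area 778 lo end [-63.6854  10.3229] hi end [74.4078 62.3786] c [ 5.3612 36.3508] wh [147.5789  10.2237]
blk area 651 lo end [-64.9664 -58.0485] hi end [ 74.4985 -11.1442] c [  4.766  -34.5964] wh [147.141    9.7046]
top0 ((457.9609375, -222.20046997070312), (175.0110626220703, 271.99200439453125), 6.76348352432251)
[[ 355.048   -97.4565]
 [ 387.0807 -367.5557]
 [ 560.8739 -346.9444]
 [ 528.8411  -76.8452]]
```

Run:
```python
import cv2
im=cv2.imread('pics/wB.png')
cv2.imwrite('pics/wBz.png',cv2.resize(im[40:290,150:370],None,fx=2.4,fy=2.4,interpolation=cv2.INTER_CUBIC))
```

```text
(no output)
```

View pics/wBz.png

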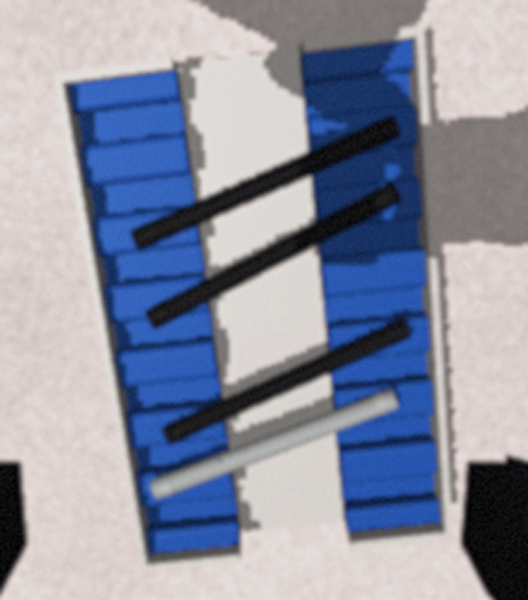

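Blacks in the tray frame (mm): centres at y≈75, 36 and −35. Steel is near −75. All are skewed about 18–20°. Tray centre is about (457,−220), yaw 6.8°. Next I'll look at the rake.

```bash
python3 -m crank '[[[20,30,-52,0,0,0,0],[20,60,-104,0,0,0,0],[20,90,-156,0,0,0,0],[20,120,-208,0,0,0,0],[20,150,-260,0,0,0,0],[20,175,-290,0,0,0,0],[20,175,-290,0,0,0,0],[20,175,-290,0,0,0,0]]]'
python3 - <<'E'
from h import *
for i in range(3): st(); shot('wrist','wC%d'%i)
E
```

```text
time: 3.4
tool_pos: [0.6192, 0.1002, 0.2983]
ee_rot: [0.499, 0.501, -0.5, 0.5]
wrist_force: [0.1, -0.5, 0.2]
opening: 1.003
t 3.4 p [0.6192 0.1002 0.2983] yaw -89.89 tilt [-1.    -0.001  0.   ] F [ 0.1 -0.5  0.2] op 1.003 j6 0.12
t 3.45 p [0.6192 0.0993 0.2986] yaw -89.97 tilt [-1.    -0.001  0.   ] F [-0.4 -0.2 -0.3] op 1.0 j6 0.12
t 3.5 p [0.6193 0.0987 0.2988] yaw -90.03 tilt [-1. -0.  0.] F [-0.3 -0.9 -0.6] op 1.0 j6 0.12
```

View pics/wC2.png

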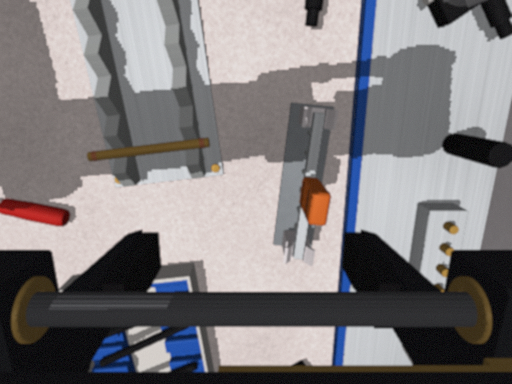

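Run:
```python
from h import *
for k in (1,2):
    C=cam('wC%d'%k,'wrist'); P=cloud(C)
    h=cv2.cvtColor(C[0],cv2.COLOR_RGB2HSV)
    m=cv2.inRange(h,(5,150,60),(18,255,255)); m[:165]=0;m[235:]=0;m[:,:290]=0;m[:,340:]=0
    q=P[m>0]; print(np.percentile(q[:,2],[5,25,50,75,95]))
    t=m.copy(); t[P[...,2]<.122]=0
    v,u=np.nonzero(t); X=ray(C,np.c_[u,v],.129)[:,:2]*1000
    print('top',len(X),cv2.minAreaRect(X.astype(np.float32)), P[t>0].mean(0))
    # bar pts: z 0.045..0.062, in area
    reg=(P[...,2]>.04)&(P[...,2]<.07)&(P[...,0]>.62)&(P[...,0]<.73)&(P[...,1]>-.08)&(P[...,1]<.2)
    reg=reg&(h[...,1]<60)
    v,u=np.nonzero(reg&(np.arange(384)[:,None]<275)); X=ray(C,np.c_[u,v],.059)[:,:2]*1000
    print('bar',len(X),cv2.minAreaRect(X.astype(np.float32)), cv2.fitLine(X.astype(np.float32),cv2.DIST_HUBER,0,.01,.01).ravel())
    # whole base on low plane
    reg=(P[...,2]>.004)&(P[...,2]<.04)&(P[...,0]>.62)&(P[...,0]<.73)&(P[...,1]>-.08)&(P[...,1]<.2)&(np.arange(384)[:,None]<275)
    print('base z',np.percentile(P[reg][:,2],[10,50,90]), cv2.minAreaRect((P[reg][:,:2]*1000).astype(np.float32)))
im=cv2.imread('pics/wC2.png')
cv2.imwrite('pics/wC2z.png',cv2.resize(im[90:275,250:350],None,fx=3.2,fy=3.2,interpolation=cv2.INTER_CUBIC))
```

```text
[0.0773 0.1035 0.1271 0.1287 0.1296]
top 601 ((685.3935546875, 66.6760482788086), (41.87615203857422, 19.395496368408203), 84.56787109375) [0.6849 0.0644 0.1318]
bar 2176 ((687.711669921875, 59.61888885498047), (196.6900634765625, 38.89692687988281), 84.38595581054688) [  0.1036   0.9946 687.4902  73.8668]
base z [0.0049 0.006  0.0078] ((687.3605346679688, 60.98369216918945), (199.57260131835938, 56.30427932739258), 84.44434356689453)
[0.0773 0.1037 0.127  0.1287 0.1297]
top 597 ((682.3511352539062, 63.492427825927734), (35.05175018310547, 24.806724548339844), 84.10735321044922) [0.6846 0.0647 0.1329]
bar 2185 ((687.8402099609375, 59.94782257080078), (196.11184692382812, 38.9511604309082), 84.39694213867188) [  0.1037   0.9946 687.4819  73.9017]
base z [0.0049 0.0059 0.0076] ((687.1932983398438, 60.81474685668945), (200.10348510742188, 56.31556701660156), 84.24422454833984)
```

View pics/wC2z.png

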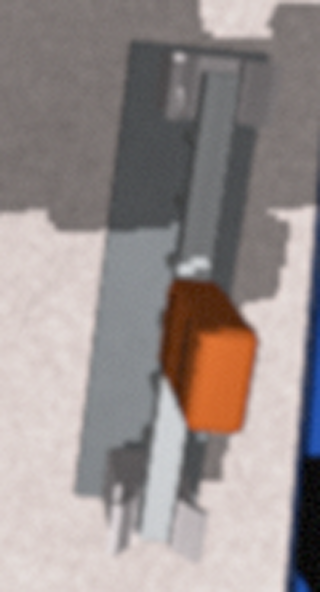

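Run:
```python
from h import *
delta((.6865,.062,.16),-95.7)
```

```text
t 3.55 p [0.6194 0.0983 0.2989] yaw -90.07 tilt [-1. -0.  0.] F [-0.2  0.1  0.1] op 0.997 j6 0.12
tool mm [138.9  67.2  36.2] rotx 0.098
```

```bash
python3 -m crank '[[[30,22,12,0.03,0,0,0],[60,45,24,0.07,0,0,0],[90,67,36,0.098,0,0,0],[120,67,36,0.098,0,0,0],[139,67,36,0.098,0,0,0],[139,67,36,0.098,0,0,0],[139,67,36,0.098,0,0,0],[139,67,36,0.098,0,0,0]]]'
python3 - <<'E'
from h import *
shot('wrist','wD'); delta((.6865,.062,.078),-95.7)
E
```

```text
time: 4.55
tool_pos: [0.6881, 0.0628, 0.1618]
ee_rot: [0.525, 0.474, -0.523, 0.475]
wrist_force: [0.3, 0.2, 0.5]
opening: 0.996
t 4.6 p [0.688  0.0628 0.1616] yaw -95.66 tilt [-1.     0.003 -0.   ] F [-0.2 -0.1  0.1] op 0.996 j6 0.15
tool mm [83.6 -1.7  1. ] rotx 0.001
```

View pics/wD.png

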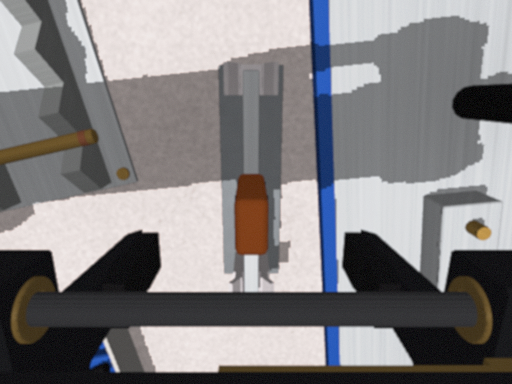

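The grip is centred between the fingers (px x≈251), so I'll go straight down and grasp.

```bash
python3 -m crank '[[[20,0,0,0,0,0,0],[40,0,0,0,0,0,0],[60,0,0,0,0,0,0],[75,0,0,0,0,0,0],[84,0,0,0,0,0,0],[84,0,0,0,0,0,0],[84,0,0,0,0,0,0.7],[84,0,0,0,0,0,0.8]]]'
python3 -m crank '[[[0,0,0,0,0,0,1],[0,0,0,0,0,0,1],[0,0,0,0,0,0,1],[0,0,0,0,0,0,1],[0,0,0,0,0,0,1],[0,0,0,0,0,0,1],[0,0,0,0,0,0,1],[0,0,0,0,0,0,1]]]'
python3 - <<'E'
from h import *
st()
E
```

```text
time: 5.6
tool_pos: [0.6879, 0.0626, 0.0768]
ee_rot: [0.525, 0.474, -0.524, 0.475]
wrist_force: [-0.5, 0.3, 0.2]
opening: 0.797
time: 6.6
tool_pos: [0.6871, 0.0626, 0.0757]
ee_rot: [0.524, 0.475, -0.524, 0.475]
wrist_force: [0.8, -0.4, 0.2]
opening: 0.225
t 6.6 p [0.6871 0.0626 0.0757] yaw -95.67 tilt [-1.  0.  0.] F [ 0.8 -0.4  0.2] op 0.225 j6 0.15
```

```bash
python3 -m crank '[[[-30,0,0,0,0,0,1],[-60,0,0,0,0,0,1],[-90,0,0,0,0,0,1],[-120,0,0,0,0,0,1],[-120,0,0,0,0,0,1],[-120,0,0,0,0,0,1],[-120,0,0,0,0,0,1],[-120,0,0,0,0,0,1]]]'
python3 - <<'E'
from h import *
C=cam('wB','wrist')
c=np.array([457.5,-218.]);th=np.radians(6.8);ex=np.array([np.cos(th),np.sin(th)]);ey=np.array([-ex[1],ex[0]])
P=ray(C,[[214.6,244.2],[314.6,205.8]],.034)[:,:2]*1000-c
print(np.c_[P@ex,P@ey])
shot('wrist','wE');shot('scene','sE'); st()
E
```

```text
time: 7.6
tool_pos: [0.6862, 0.0626, 0.1938]
ee_rot: [-0.523, -0.475, 0.525, -0.474]
wrist_force: [1.6, -0.0, -1.4]
opening: 0.227
[[-77.5453 -92.6804]
 [ 66.5214 -52.6886]]
t 7.7 p [0.6866 0.0625 0.1946] yaw -95.67 tilt [-1.    -0.002  0.   ] F [ 0.2 -0.3 -0.7] op 0.223 j6 0.15
```

View pics/wE.png

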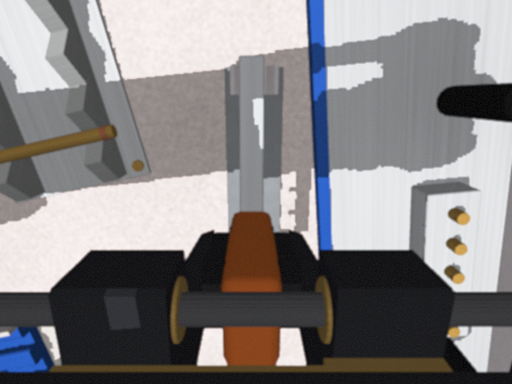

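View pics/sE.png

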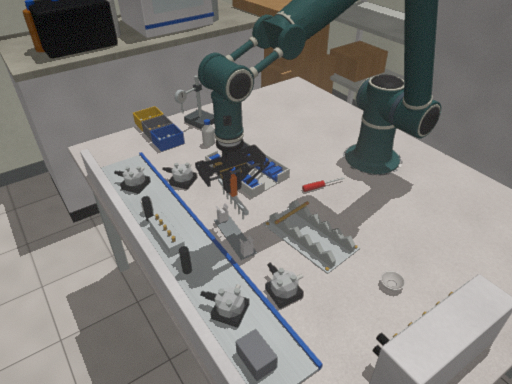

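```bash
python3 -m crank '[[[-5,-25,50,0.15,0,0,1],[-5,-50,100,0.30,0,0,1],[-5,-76,150,0.45,0,0,1],[-5,-105,200,0.60,0,0,1],[-5,-132,250,0.75,0,0,1],[-5,-160,303,0.90,0,0,1],[-5,-188,356,1.056,0,0,1],[-5,-188,356,1.056,0,0,1]]]'
python3 - <<'E'
from h import *
shot('wrist','x2');shot('wrist','x3');s=shot('wrist','wF'); st()
E
```

```text
time: 8.7
tool_pos: [0.4626, -0.2762, 0.2008]
ee_rot: [-0.692, -0.144, 0.693, -0.144]
wrist_force: [-0.1, 0.4, -1.9]
opening: 0.224
t 8.85 p [ 0.4651 -0.2728  0.2007] yaw -156.16 tilt [-1.    -0.    -0.001] F [ 0.   0.7 -1.3] op 0.226 j6 0.58
```

View pics/wF.png

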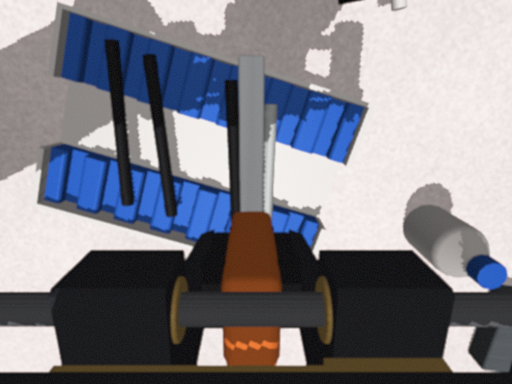

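The bar's centre plane (u≈251) lies midway between black c (u≈233) and steel (u≈270), so I can go down between them.

```bash
python3 -m crank '[[[20,0,0,0,0,0,1],[40,0,0,0,0,0,1],[60,0,0,0,0,0,1],[78,0,0,0,0,0,1],[90,0,0,0,0,0,1],[96,0,0,0,0,0,1],[102,0,0,0,0,0,1],[102,0,0,0,0,0,1]]]'
python3 - <<'E'
from h import *
st(); shot('wrist','wG')
E
```

```text
time: 9.85
tool_pos: [0.4648, -0.2732, 0.0986]
ee_rot: [-0.692, -0.146, 0.692, -0.146]
wrist_force: [-0.4, -0.1, -1.5]
opening: 0.226
t 9.85 p [ 0.4648 -0.2732  0.0986] yaw -156.18 tilt [-1. -0.  0.] F [-0.4 -0.1 -1.5] op 0.226 j6 0.58
```

View pics/wG.png

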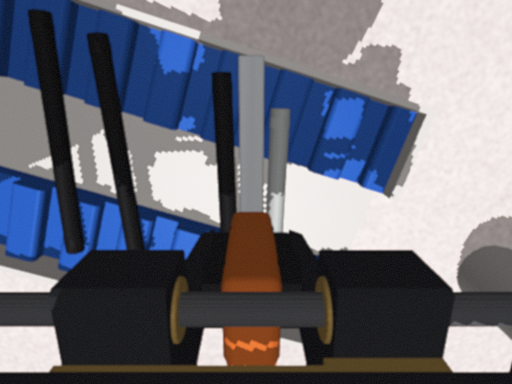

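```bash
python3 -m crank '[[[1,3.8,1.2,0.037,0,0,1],[1,7.6,2.3,0.074,0,0,1],[1,11.4,3.5,0.111,0,0,1],[1,15.2,4.7,0.148,0,0,1],[1,19,5.8,0.185,0,0,1],[1,22.8,7,0.222,0,0,1],[1,26.6,8.2,0.26,0,0,1],[1,30.4,9.3,0.297,0,0,1]]]'
python3 - <<'E'
from h import *
st(); shot('wrist','wH')
E
```

```text
time: 10.9
tool_pos: [0.4687, -0.3051, 0.0977]
ee_rot: [0.706, 0.041, -0.706, 0.041]
wrist_force: [-0.5, -0.4, -1.2]
opening: 0.224
t 10.9 p [ 0.4687 -0.3051  0.0977] yaw -173.33 tilt [-1.  0. -0.] F [-0.5 -0.4 -1.2] op 0.224 j6 0.83
```

View pics/wH.png

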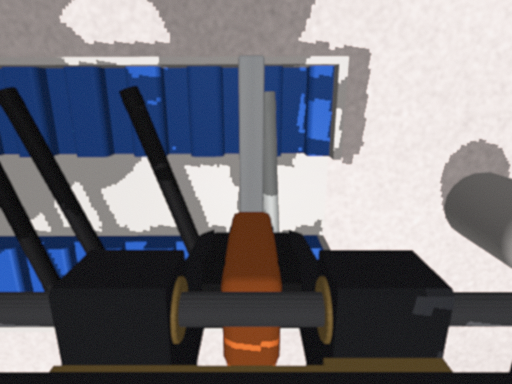

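Steel is now parallel to the grooves and just ahead of the tines, so I'll continue to the last groove.

```bash
python3 -m crank '[[[0,3.5,0,0,0,0,1],[0,7,0,0,0,0,1],[0,10.5,0,0,0,0,1],[0,14,0,0,0,0,1],[0,17.5,0,0,0,0,1],[0,20,0,0,0,0,1],[0,23,0,0,0,0,1],[0,23,0,0,0,0,1]]]'
python3 - <<'E'
from h import *
st(); shot('wrist','wI')
E
```

```text
time: 11.95
tool_pos: [0.4713, -0.3277, 0.0977]
ee_rot: [0.706, 0.042, -0.706, 0.042]
wrist_force: [-0.1, -0.5, -0.9]
opening: 0.221
t 11.95 p [ 0.4713 -0.3277  0.0977] yaw -173.2 tilt [-1.  0. -0.] F [-0.1 -0.5 -0.9] op 0.221 j6 0.8
```

View pics/wI.png

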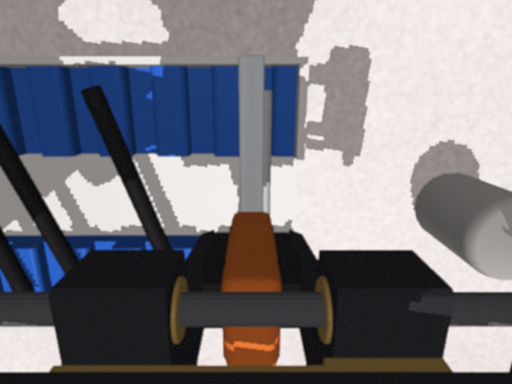

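```bash
python3 -m crank '[[[-30,0,0,0,0,0,1],[-80,0,0,0,0,0,1],[-100,-30,0,-0.16,0,0,1],[-100,-60,0,-0.325,0,0,1],[-100,-90.6,0,-0.325,0,0,1],[-100,-90.6,0,-0.325,0,0,1],[-100,-90.6,0,-0.325,0,0,1],[-100,-90.6,0,-0.325,0,0,1]]]'
python3 - <<'E'
from h import *
st(); shot('wrist','wJ')
E
```

```text
time: 13.0
tool_pos: [0.4608, -0.2384, 0.1977]
ee_rot: [0.69, 0.155, -0.69, 0.156]
wrist_force: [-0.1, -0.2, -1.6]
opening: 0.225
t 13.0 p [ 0.4608 -0.2384  0.1977] yaw -154.62 tilt [-1.  0.  0.] F [-0.1 -0.2 -1.6] op 0.225 j6 0.6
```

View pics/wJ.png

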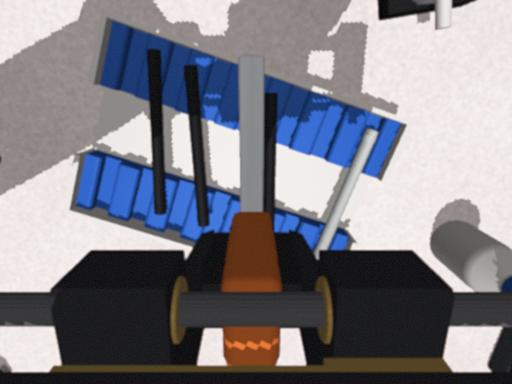

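Steel has dropped into the end groove. Black c is just right of the bar (u≈270), so I'll go down behind it.

```bash
python3 -m crank '[[[25,0,0,0,0,0,1],[50,0,0,0,0,0,1],[75,0,0,0,0,0,1],[90,0,0,0,0,0,1],[100,0,0,0,0,0,1],[100,0,0,0,0,0,1],[100,2,0.7,0.01,0,0,1],[100,4,1.3,0.02,0,0,1]]]'
python3 - <<'E'
from h import *
st()
E
python3 -m crank '[[[0.5,3.8,1.2,0.038,0,0,1],[0.5,7.6,2.4,0.076,0,0,1],[0.5,11.4,3.7,0.114,0,0,1],[0.5,15.2,4.8,0.152,0,0,1],[0.5,19,5.9,0.19,0,0,1],[0.5,22.8,7.2,0.228,0,0,1],[0.5,26.6,8.5,0.266,0,0,1],[0.5,30.4,9.7,0.305,0,0,1]]]'
python3 - <<'E'
from h import *
st(); shot('wrist','wK')
E
```

```text
time: 14.05
tool_pos: [0.4619, -0.2423, 0.0987]
ee_rot: [0.692, 0.148, -0.691, 0.149]
wrist_force: [0.6, 1.0, -0.6]
opening: 0.223
t 14.05 p [ 0.4619 -0.2423  0.0987] yaw -155.76 tilt [-1.     0.002 -0.001] F [ 0.6  1.  -0.6] op 0.223 j6 0.62
time: 15.05
tool_pos: [0.4648, -0.2737, 0.0972]
ee_rot: [-0.706, -0.041, 0.706, -0.041]
wrist_force: [-0.5, 0.0, -1.2]
opening: 0.223
t 15.05 p [ 0.4648 -0.2737  0.0972] yaw -173.34 tilt [-1. -0.  0.] F [-0.5  0.  -1.2] op 0.223 j6 0.88
```

View pics/wK.png

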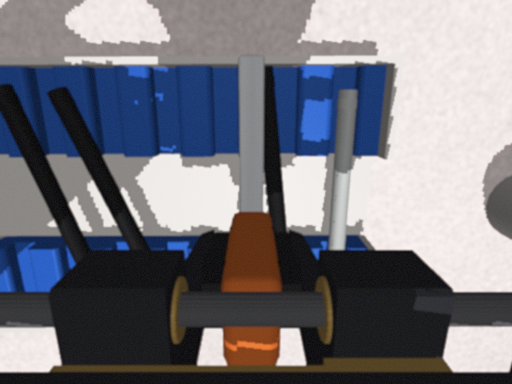

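```bash
python3 -m crank '[[[0,3,0,0,0,0,1],[0,6,0,0,0,0,1],[0,9,0,0,0,0,1],[0,12,0,0,0,0,1],[0,15,0,0,0,0,1],[0,17.5,0,0,0,0,1],[0,20,0,0,0,0,1],[0,20,0,0,0,0,1]]]'
python3 - <<'E'
from h import *
st(); shot('wrist','wL')
E
```

```text
time: 16.1
tool_pos: [0.4672, -0.2935, 0.0972]
ee_rot: [0.706, 0.042, -0.706, 0.042]
wrist_force: [-0.6, 0.3, -0.0]
opening: 0.225
t 16.1 p [ 0.4672 -0.2935  0.0972] yaw -173.21 tilt [-1.  0. -0.] F [-0.6  0.3 -0. ] op 0.225 j6 0.85
```

View pics/wL.png

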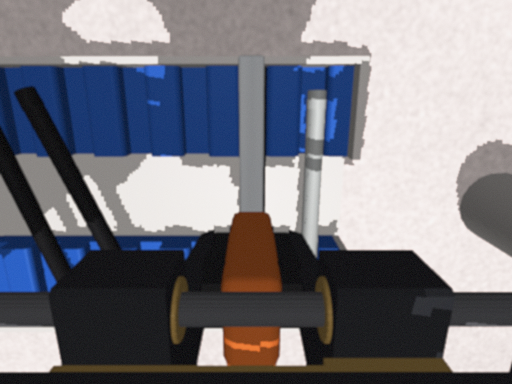

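```bash
python3 -m crank '[[[-40,0,0,0,0,0,1],[-90,0,0,0,0,0,1],[-100,-40,0.3,-0.16,0,0,1],[-100,-80,0.6,-0.325,0,0,1],[-100,-128,1,-0.325,0,0,1],[-100,-128,1,-0.325,0,0,1],[-100,-128,1,-0.325,0,0,1],[-100,-128,1,-0.325,0,0,1]]]'
python3 - <<'E'
from h import *
st(); shot('wrist','wM')
E
```

```text
time: 17.15
tool_pos: [0.4513, -0.1672, 0.1973]
ee_rot: [0.69, 0.155, -0.69, 0.155]
wrist_force: [-0.3, -0.1, -0.2]
opening: 0.222
t 17.15 p [ 0.4513 -0.1672  0.1973] yaw -154.62 tilt [-1.  0.  0.] F [-0.3 -0.1 -0.2] op 0.222 j6 0.72
```

View pics/wM.png

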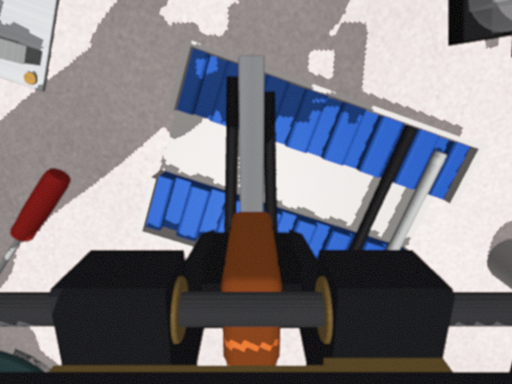

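Both combed rods are down, in grooves −76 and −114. The rake is centred between a and b, so I'll push b.

```bash
python3 -m crank '[[[25,0,0,0,0,0,1],[50,0,0,0,0,0,1],[75,0,0,0,0,0,1],[90,0,0,0,0,0,1],[99,0,0,0,0,0,1],[99,0,0,0,0,0,1],[99,2,0.7,0.01,0,0,1],[99,4,1.3,0.02,0,0,1]]]'
python3 -m crank '[[[1,3.8,1.2,0.038,0,0,1],[1,7.6,2.4,0.076,0,0,1],[1,11.4,3.7,0.114,0,0,1],[1,15.2,4.8,0.152,0,0,1],[1,19,5.9,0.19,0,0,1],[1,22.8,7.2,0.228,0,0,1],[1,26.6,8.5,0.266,0,0,1],[1,30.4,9.7,0.305,0,0,1]]]'
python3 - <<'E'
from h import *
st(); shot('wrist','wN')
E
```

```text
time: 18.2
tool_pos: [0.4523, -0.1709, 0.0991]
ee_rot: [0.692, 0.148, -0.691, 0.149]
wrist_force: [-0.5, -0.7, -1.3]
opening: 0.223
time: 19.2
tool_pos: [0.4552, -0.2024, 0.0972]
ee_rot: [0.706, 0.041, -0.706, 0.041]
wrist_force: [0.4, 0.5, -0.9]
opening: 0.221
t 19.2 p [ 0.4552 -0.2024  0.0972] yaw -173.34 tilt [-1.  0. -0.] F [ 0.4  0.5 -0.9] op 0.221 j6 0.99
```

View pics/wN.png

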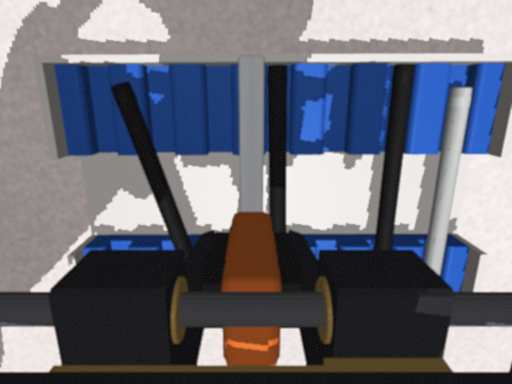

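```bash
python3 -m crank '[[[0,3,0,0,0,0,1],[0,6,0,0,0,0,1],[0,9,0,0,0,0,1],[0,12,0,0,0,0,1],[0,14,0,0,0,0,1],[0,16,0,0,0,0,1],[0,16,0,0,0,0,1],[0,16,0,0,0,0,1]]]'
python3 - <<'E'
from h import *
st(); shot('wrist','wO')
E
```

```text
time: 20.25
tool_pos: [0.4571, -0.218, 0.0972]
ee_rot: [-0.706, -0.042, 0.706, -0.042]
wrist_force: [-0.3, 0.5, -1.0]
opening: 0.224
t 20.25 p [ 0.4571 -0.218   0.0972] yaw -173.19 tilt [-1. -0.  0.] F [-0.3  0.5 -1. ] op 0.224 j6 0.96
```

View pics/wO.png

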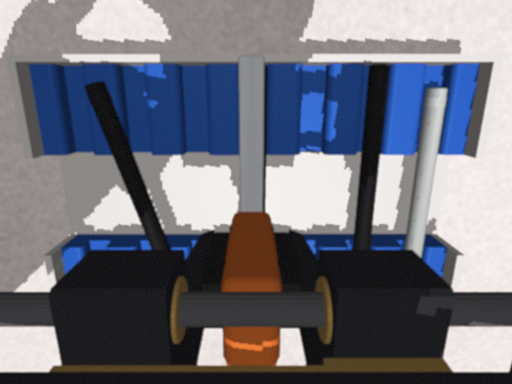

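```bash
python3 -m crank '[[[-40,0,0,0,0,0,1],[-90,0,0,0,0,0,1],[-100,-40,0,-0.14,0,0,1],[-100,-88,0,-0.288,0,0,1],[-100,-88,0,-0.288,0,0,1],[-100,-88,0,-0.288,0,0,1],[-100,-88,0,-0.288,0,0,1],[-100,-88,0,-0.288,0,0,1]]]'
python3 - <<'E'
from h import *
st(); shot('wrist','wP')
E
```

```text
time: 21.3
tool_pos: [0.4467, -0.1315, 0.197]
ee_rot: [-0.693, -0.142, 0.693, -0.142]
wrist_force: [-0.5, 0.1, -1.2]
opening: 0.225
t 21.3 p [ 0.4467 -0.1315  0.197 ] yaw -156.78 tilt [-1. -0.  0.] F [-0.5  0.1 -1.2] op 0.225 j6 0.83
```

View pics/wP.png

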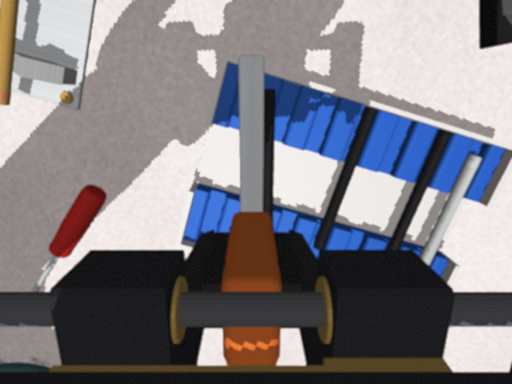

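b is down in groove 0. Now a.

```bash
python3 -m crank '[[[25,0,0,0,0,0,1],[50,0,0,0,0,0,1],[75,0,0,0,0,0,1],[90,0,0,0,0,0,1],[99,0,0,0,0,0,1],[99,0,0,0,0,0,1],[99,2,0.6,0.01,0,0,1],[99,4,1.2,0.02,0,0,1]]]'
python3 -m crank '[[[1,3.8,1.1,0.033,0,0,1],[1,7.6,2.2,0.066,0,0,1],[1,11.4,3.3,0.1,0,0,1],[1,15.2,4.4,0.133,0,0,1],[1,19,5.4,0.167,0,0,1],[1,22.8,6.4,0.2,0,0,1],[1,26.6,7.5,0.234,0,0,1],[1,30.4,8.6,0.268,0,0,1]]]'
python3 -m crank '[[[0,3,0,0,0,0,1],[0,6,0,0,0,0,1],[0,9,0,0,0,0,1],[0,12,0,0,0,0,1],[0,15,0,0,0,0,1],[0,17,0,0,0,0,1],[0,17,0,0,0,0,1],[0,17,0,0,0,0,1]]]'
python3 - <<'E'
from h import *
st(); shot('wrist','wQ')
E
```

```text
time: 22.35
tool_pos: [0.4479, -0.1352, 0.0991]
ee_rot: [0.695, 0.135, -0.693, 0.136]
wrist_force: [-0.2, 0.2, -1.4]
opening: 0.224
time: 23.35
tool_pos: [0.4507, -0.1665, 0.0972]
ee_rot: [-0.706, -0.041, 0.706, -0.041]
wrist_force: [0.3, 0.4, -1.4]
opening: 0.221
time: 24.35
tool_pos: [0.4526, -0.1831, 0.0972]
ee_rot: [-0.706, -0.042, 0.706, -0.042]
wrist_force: [-0.5, 0.3, -1.1]
opening: 0.226
t 24.35 p [ 0.4526 -0.1831  0.0972] yaw -173.2 tilt [-1. -0.  0.] F [-0.5  0.3 -1.1] op 0.226 j6 1.02
```

View pics/wQ.png

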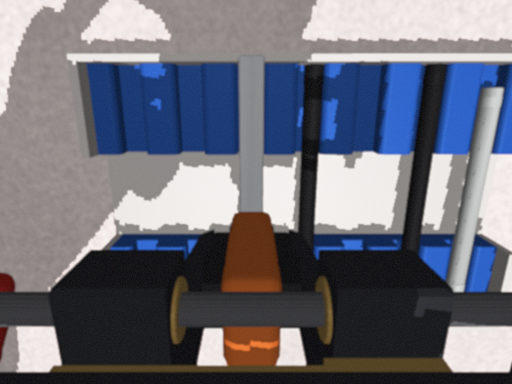

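```bash
python3 -m crank '[[[-40,0,0,0,0,0,1],[-90,0,0,0,0,0,1],[-140,-30,0,0,0,0,1],[-170,-80,0,0,0,0,1],[-170,-120,-20,0,0,0,1],[-170,-120,-30,0,0,0,1],[-170,-120,-30,0,0,0,1],[-170,-120,-30,0,0,0,1]]]'
python3 - <<'E'
from h import *
st(); shot('wrist','wR')
E
```

```text
time: 25.4
tool_pos: [0.4677, -0.0612, 0.2664]
ee_rot: [-0.705, -0.042, 0.707, -0.042]
wrist_force: [0.7, 0.0, -1.9]
opening: 0.224
t 25.4 p [ 0.4677 -0.0612  0.2664] yaw -173.25 tilt [-1.    -0.     0.002] F [ 0.7  0.  -1.9] op 0.224 j6 1.27
```

View pics/wR.png

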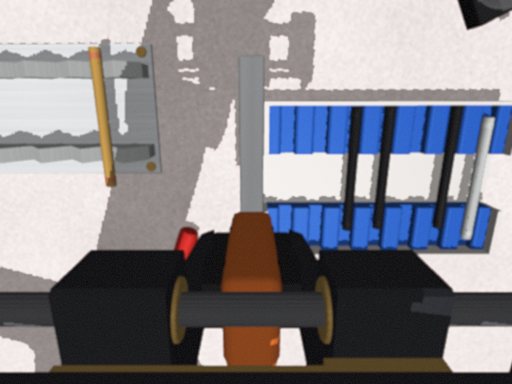

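Run:
```python
from w import *
C=cam('wR','wrist');P=cloud(C)
h,ins,blk=tmask(C,np.array([457.5,-220.]),6.8,z=.025)
rods(C,blk,457.5,-220,6.8,None,'blk')
n,l,s,c=cv2.connectedComponentsWithStats(blk)
for i in range(1,n):
    if s[i,4]>60: print(np.percentile(P[l==i][:,2],[20,50,80]))
print([P[int(v),int(u)][2] for u,v in [(488,130),(481,170),(475,200),(470,225)]])
delta((.6871,.0626,.19),-95.67)
```

```text
blk area 987 lo end [-54.5264   4.8862] hi end [86.5949  4.9003] c [16.0342  4.8933] wh [141.1213  10.3727]
blk area 1062 lo end [-55.946 -68.587] hi end [ 86.4487 -68.5953] c [ 15.2513 -68.5911] wh [ 11.3737 142.3948]
blk area 945 lo end [-57.1091  41.8326] hi end [85.5907 41.6627] c [14.2408 41.7477] wh [  9.6422 142.6999]
blk area 552 lo end [-88.0019 107.6307] hi end [-62.3151 107.6   ] c [-75.1585 107.6153] wh [42.9788 25.6869]
[0.0252 0.0267 0.0278]
[0.0242 0.0263 0.0275]
[0.0256 0.027  0.028 ]
[0.2736 0.2797 0.2849]
[np.float64(0.026530742456264744), np.float64(0.027904670995772263), np.float64(0.02691927388557358), np.float64(0.028195541847130412)]
t 25.45 p [ 0.4677 -0.0613  0.2665] yaw -173.27 tilt [-1.    -0.     0.002] F [ 0.7  0.2 -1.8] op 0.226 j6 1.27
tool mm [  76.2  -97.3 -232.6] rotx -1.354
```

All four rods are down and aligned, with depth tops at about 27 mm. Returning the rake.

```bash
python3 -m crank '[[[10,-12,-29,-0.17,0,0,1],[20,-24,-58,-0.34,0,0,1],[30,-36,-87,-0.51,0,0,1],[40,-48,-116,-0.68,0,0,1],[50,-60,-145,-0.85,0,0,1],[60,-72,-174,-1.02,0,0,1],[70,-84,-203,-1.19,0,0,1],[76,-97,-232,-1.354,0,0,1]]]'
python3 -m crank '[[[0,0,0,0,0,0,1],[0,0,0,0,0,0,1],[0,0,0,0,0,0,1],[0,0,0,0,0,0,1],[0,0,0,0,0,0,1],[0,0,0,0,0,0,1],[0,0,0,0,0,0,1],[0,0,0,0,0,0,1]]]'
python3 - <<'E'
from h import *
delta((.6871,.0626,.0757),-95.67); shot('wrist','wS')
E
```

```text
time: 26.45
tool_pos: [0.6874, 0.0623, 0.1897]
ee_rot: [-0.522, -0.476, 0.524, -0.475]
wrist_force: [0.2, -0.1, -0.8]
opening: 0.225
time: 27.45
tool_pos: [0.6871, 0.0634, 0.1912]
ee_rot: [-0.524, -0.475, 0.524, -0.475]
wrist_force: [-0.1, 0.4, -1.0]
opening: 0.228
t 27.45 p [0.6871 0.0634 0.1912] yaw -95.61 tilt [-1. -0.  0.] F [-0.1  0.4 -1. ] op 0.228 j6 0.15
tool mm [115.5   0.1   0.8] rotx 0.001
```

View pics/wS.png

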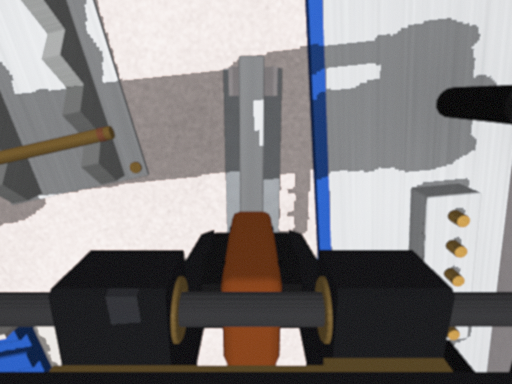

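```bash
python3 -m crank '[[[25,0,1,0,0,0,1],[50,0,1,0,0,0,1],[75,0,1,0,0,0,1],[90,0,1,0,0,0,1],[100,0,1,0,0,0,1],[107,0,1,0,0,0,1],[112,0,1,0,0,0,1],[114.5,0,1,0,0,0,1]]]'
python3 - <<'E'
from h import *
delta((.6871,.0626,.0757),-95.67)
E
```

```text
time: 28.5
tool_pos: [0.6873, 0.0624, 0.077]
ee_rot: [0.524, 0.475, -0.524, 0.475]
wrist_force: [0.3, -0.3, -1.1]
opening: 0.228
t 28.5 p [0.6873 0.0624 0.077 ] yaw -95.62 tilt [-1.     0.001 -0.   ] F [ 0.3 -0.3 -1.1] op 0.228 j6 0.15
tool mm [ 1.3 -0.2 -0.2] rotx 0.001
```

Lower 1.3 mm more, open, then rise.

```bash
python3 -m crank '[[[1,0,0,0,0,0,1],[1,0,0,0,0,0,1],[1,0,0,0,0,0,0.5],[1,0,0,0,0,0,0],[1,0,0,0,0,0,0],[1,0,0,0,0,0,0],[1,0,0,0,0,0,0],[1,0,0,0,0,0,0]]]'
python3 -m crank '[[[-20,0,0,0,0,0,0],[-50,0,0,0,0,0,0],[-80,0,0,0,0,0,0],[-120,0,0,0,0,0,0],[-170,0,0,0,0,0,0],[-220,-40,-20,0,0,0,0],[-220,-70,-40,0,0,0,0],[-220,-70,-40,0,0,0,0]]]'
python3 - <<'E'
from h import *
st();shot('wrist','x');st();shot('wrist','wT')
E
```

```text
time: 29.5
tool_pos: [0.687, 0.0624, 0.0757]
ee_rot: [-0.524, -0.475, 0.524, -0.475]
wrist_force: [0.1, -0.5, -0.9]
opening: 0.883
time: 30.5
tool_pos: [0.6205, 0.1106, 0.2994]
ee_rot: [0.525, 0.475, -0.522, 0.476]
wrist_force: [0.8, -0.8, 0.5]
opening: 0.998
t 30.5 p [0.6205 0.1106 0.2994] yaw -95.49 tilt [-1.     0.004 -0.001] F [ 0.8 -0.8  0.5] op 0.998 j6 0.23
t 30.55 p [0.621  0.1097 0.2981] yaw -95.52 tilt [-1.     0.003 -0.   ] F [-0.1 -0.5  0.9] op 1.001 j6 0.23
```

View pics/wT.png

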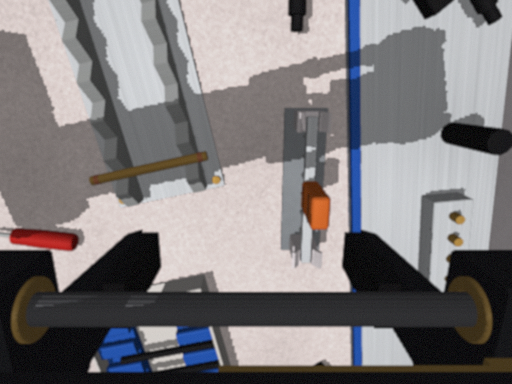

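Run:
```python
from h import *
delta((.49,-.215,.30),-173.2)
```

```text
t 30.6 p [0.6214 0.1092 0.297 ] yaw -95.57 tilt [-1.     0.002  0.   ] F [-0.3 -0.1  0.7] op 0.998 j6 0.23
tool mm [ -3.2 -99.3 335.4] rotx 1.355
```

```bash
python3 -m crank '[[[-3,-12,42,0.17,0,0,0],[-3,-25,84,0.34,0,0,0],[-3,-37,126,0.51,0,0,0],[-3,-50,168,0.68,0,0,0],[-3,-62,210,0.85,0,0,0],[-3,-75,252,1.02,0,0,0],[-3,-87,294,1.19,0,0,0],[-3,-99,335,1.355,0,0,0]]]'
python3 -m crank '[[[0,0,0,0,0,0,0],[0,0,0,0,0,0,0],[0,0,0,0,0,0,0],[0,0,0,0,0,0,0],[0,0,0,0,0,0,0],[0,0,0,0,0,0,0],[0,0,0,0,0,0,0],[0,0,0,0,0,0,0]]]'
python3 - <<'E'
from h import *
st();shot('wrist','wU')
E
```

```text
time: 31.6
tool_pos: [0.4893, -0.217, 0.2982]
ee_rot: [-0.706, -0.039, 0.706, -0.039]
wrist_force: [0.8, 0.7, -0.3]
opening: 0.999
time: 32.6
tool_pos: [0.49, -0.2146, 0.2987]
ee_rot: [0.706, 0.042, -0.706, 0.042]
wrist_force: [0.6, 0.8, 0.3]
opening: 1.0
t 32.6 p [ 0.49   -0.2146  0.2987] yaw -173.25 tilt [-1.  0. -0.] F [0.6 0.8 0.3] op 1.0 j6 0.99
```

View pics/wU.png

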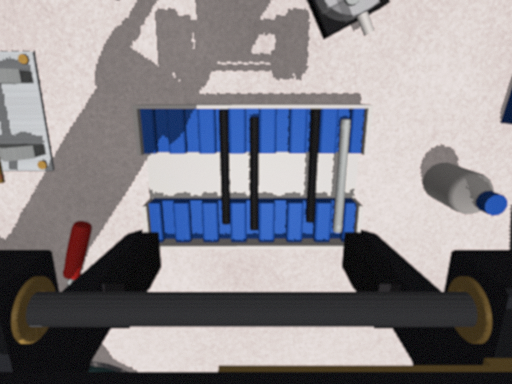

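Run:
```python
from w import *
C=cam('wU','wrist');m,r=tray(C,(130,95,375,250)); print(r)
h,ins,blk=tmask(C,np.array(r[0]),6.8,z=.025,hx=88,hy=132)
rods(C,blk,*r[0],6.8,None,'blk')
n,l,s,c=cv2.connectedComponentsWithStats(blk)
for i in range(1,n):
    if s[i,4]>100:
        v,u=np.nonzero(l==i); X=ray(C,np.c_[u,v],.026)[:,:2]; rr=cv2.minAreaRect((X*1000).astype(np.float32)); print('world c',rr)
```

```text
((457.3464660644531, -217.56967163085938), (175.13943481445312, 275.1567077636719), 6.728278636932373)
blk area 706 lo end [-57.421   34.3775] hi end [85.4433 34.0961] c [14.0112 34.2368] wh [  9.1312 142.8646]
blk area 782 lo end [-54.7674 -76.568 ] hi end [ 86.4223 -76.0147] c [ 15.8274 -76.2914] wh [141.1907   9.6846]
blk area 707 lo end [-66.0062  -2.5502] hi end [77.1322 -2.856 ] c [ 5.563  -2.7031] wh [  7.8017 143.1387]
world c ((465.3878479003906, -181.4622344970703), (145.64788818359375, 9.309075355529785), 6.687121391296387)
world c ((480.56829833984375, -293.1318054199219), (143.9413604736328, 9.873224258422852), 7.024544715881348)
world c ((461.2946472167969, -219.8765869140625), (145.92733764648438, 7.953725814819336), 6.677596092224121)
```

```bash
python3 -m crank '[[[0,-60,-12,0,0,0,0],[0,-120,-24,0,0,0,0],[0,-180,-36,0,0,0,0],[0,-240,-48,0,0,0,0],[0,-300,-60,0,0,0,0],[0,-360,-70,0,0,0,0],[0,-402,-78,0,0,0,0],[0,-402,-78,0,0,0,0]]]'
python3 -m crank '[[[0,0,0,0,0,0,0],[0,0,0,0,0,0,0],[0,0,0,0,0,0,0],[0,0,0,0,0,0,0],[0,0,0,0,0,0,0],[0,0,0,0,0,0,0],[0,0,0,0,0,0,0],[0,0,0,0,0,0,0]]]'
python3 - <<'E'
from h import *
st();shot('wrist','wV')
E
```

```text
time: 33.65
tool_pos: [0.52, 0.1964, 0.2985]
ee_rot: [-0.706, -0.043, 0.706, -0.043]
wrist_force: [-0.3, 0.5, 0.6]
opening: 1.004
time: 34.65
tool_pos: [0.5201, 0.1938, 0.2987]
ee_rot: [-0.706, -0.042, 0.706, -0.042]
wrist_force: [0.4, -0.1, -0.3]
opening: 1.003
t 34.65 p [0.5201 0.1938 0.2987] yaw -173.24 tilt [-1.  0.  0.] F [ 0.4 -0.1 -0.3] op 1.003 j6 1.76
```

View pics/wV.png

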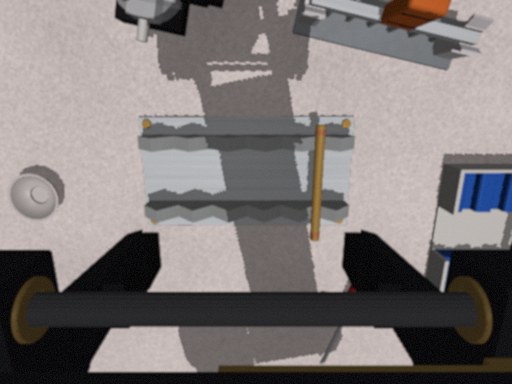

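Run:
```python
from w import *
C=cam('wV','wrist');P=cloud(C);h=cv2.cvtColor(C[0],cv2.COLOR_RGB2HSV)
br=cv2.inRange(h,(8,90,60),(25,255,255)); br[:115]=0; br[245:]=0; br[:,:305]=0; br[:,332:]=0
n,l,s,c=cv2.connectedComponentsWithStats(br); i=1+np.argmax(s[1:,4])
v,u=np.nonzero(l==i); X=ray(C,np.c_[u,v],.0415)[:,:2]*1000
print('brass',cv2.minAreaRect(X.astype(np.float32)))
reg=np.zeros((384,512),bool); reg[100:232,130:362]=1
m=reg&(P[...,2]>.0035)&(P[...,2]<.06)&(h[...,2]>0)
X=P[m][:,:2]*1000; 
m8=cv2.morphologyEx(m.astype(np.uint8),cv2.MORPH_OPEN,np.ones((5,5))); print('pts',cv2.minAreaRect((P[m8>0][:,:2]*1000).astype(np.float32)))
# rails: z>0.028
m=reg&(P[...,2]>.03)&(P[...,2]<.056)&(l!=i)
n2,l2,s2,c2=cv2.connectedComponentsWithStats(cv2.morphologyEx(m.astype(np.uint8),cv2.MORPH_OPEN,np.ones((3,3))))
for k in range(1,n2):
    if s2[k,4]>100: print('rail',s2[k],cv2.minAreaRect((P[l2==k][:,:2]*1000).astype(np.float32)))
# corner dots
d=cv2.inRange(h,(8,90,60),(25,255,255)); d[l==i]=0;d[:110]=0;d[232:]=0;d[:,:135]=0;d[:,360:]=0
n3,l3,s3,c3=cv2.connectedComponentsWithStats(d)
for k in range(1,n3):
    if s3[k,4]>8: print('dot',c3[k],s3[k,4],ray(C,c3[k],.0065)[0]*1000)
im=cv2.imread('pics/wV.png'); cv2.imwrite('pics/wVz.png',cv2.resize(im[105:235,130:362],None,fx=3.4,fy=3.4,interpolation=cv2.INTER_CUBIC))
```

```text
brass ((491.912841796875, 108.62208557128906), (149.3153839111328, 11.66734790802002), 6.783594131469727)
pts ((488.8720703125, 198.15611267089844), (149.03004455566406, 280.1328430175781), 6.716410160064697)
rail [ 138  136  178   16 2470] ((530.5796508789062, 228.1095733642578), (16.455463409423828, 219.79811096191406), 6.729078769683838)
rail [324 136  31  16 436] ((546.9393310546875, 90.05188751220703), (16.231246948242188, 40.017425537109375), 7.194939613342285)
rail [145 205  33  18 478] ((431.0089111328125, 304.9806823730469), (16.94310188293457, 43.949954986572266), 7.306776523590088)
rail [ 179  205  133   18 1910] ((443.8969421386719, 195.32940673828125), (17.031089782714844, 174.059326171875), 6.650206089019775)
rail [320 205  29  18 426] ((457.8627014160156, 79.62416076660156), (16.85338592529297, 39.73683547973633), 8.668768882751465)
dot [146.1607 123.75  ] 56 [539.079  335.1035   6.5   ]
dot [345.5636 123.5273] 55 [569.5077  78.3361   6.5   ]
dot [339.5556 221.1111] 9 [435.4998  60.389    6.5   ]
```

View pics/wVz.png

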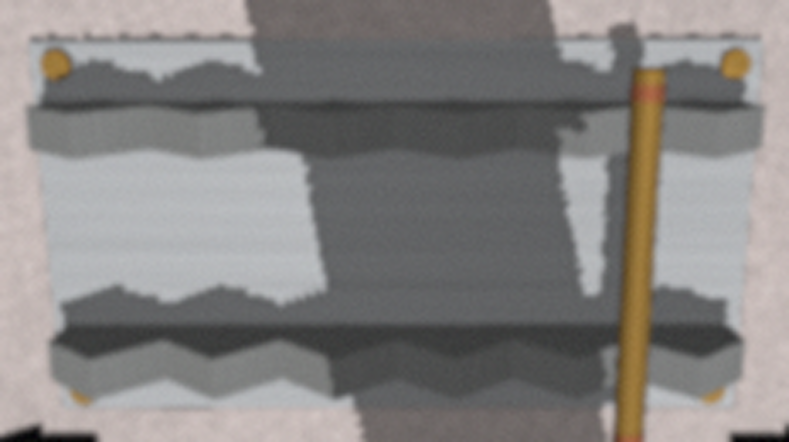

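```bash
python3 -m crank '[[[0,60,16,0,0,0,0.75],[0,120,32,0,0,0,0.75],[0,180,49,0,0,0,0.75],[20,235,65,0,0,0,0.75],[50,285,80,0,0,0,0.75],[90,325,95,0,0,0,0.75],[140,364,99,0,0,0,0.75],[179,364,99,0,0,0,0.75]]]'
python3 -m crank '[[[0,0,0,0,0,0,0.75],[0,0,0,0,0,0,0.75],[0,0,0,0,0,0,0.75],[0,0,0,0,0,0,0.75],[0,0,0,0,0,0,0.75],[0,0,0,0,0,0,0.75],[0,0,0,0,0,0,0.75],[0,0,0,0,0,0,0.75]]]'
python3 - <<'E'
from h import *
st();shot('wrist','wW')
E
```

```text
time: 35.7
tool_pos: [0.4642, -0.1817, 0.1183]
ee_rot: [0.706, 0.04, -0.706, 0.041]
wrist_force: [0.1, 0.9, -0.5]
opening: 0.251
time: 36.7
tool_pos: [0.4646, -0.1794, 0.1196]
ee_rot: [-0.706, -0.042, 0.706, -0.042]
wrist_force: [0.9, -0.3, -0.3]
opening: 0.25
t 36.7 p [ 0.4646 -0.1794  0.1196] yaw -173.25 tilt [-1. -0.  0.] F [ 0.9 -0.3 -0.3] op 0.25 j6 1.03
```

View pics/wW.png

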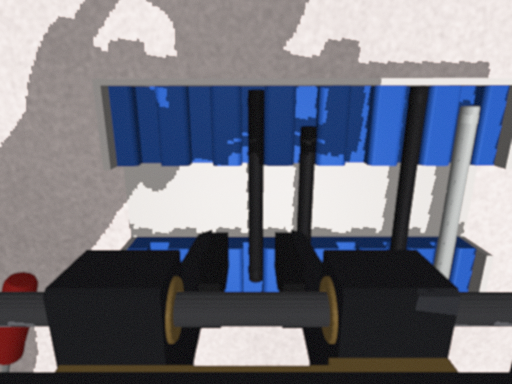

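```bash
python3 -m crank '[[[25,2.5,0,0,0,0,0.75],[50,2.5,0,0,0,0,0.75],[70,2.5,0,0,0,0,0.75],[85,2.5,0,0,0,0,0.75],[98,2.5,0,0,0,0,0.75],[105,2.5,0,0,0,0,0.75],[110,2.5,0,0,0,0,0.75],[110,2.5,0,0,0,0,0.75]]]'
python3 - <<'E'
from h import *
st();shot('wrist','wX')
E
```

```text
time: 37.75
tool_pos: [0.465, -0.1819, 0.0097]
ee_rot: [-0.706, -0.042, 0.706, -0.042]
wrist_force: [-0.3, -0.1, -0.7]
opening: 0.25
t 37.75 p [ 0.465  -0.1819  0.0097] yaw -173.25 tilt [-1. -0.  0.] F [-0.3 -0.1 -0.7] op 0.25 j6 1.03
```

View pics/wX.png

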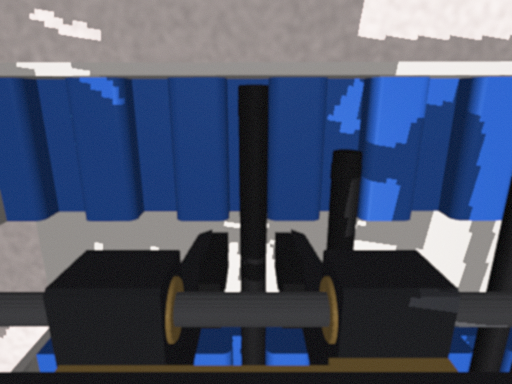

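Black a sits between the fingers. Closing and lifting.

```bash
python3 -m crank '[[[0,0.8,0,0,0,0,0.9],[0,0.8,0,0,0,0,1],[0,0.8,0,0,0,0,1],[0,0.8,0,0,0,0,1],[0,0.8,0,0,0,0,1],[0,0.8,0,0,0,0,1],[0,0.8,0,0,0,0,1],[0,0.8,0,0,0,0,1]]]'
python3 -m crank '[[[-10,0,0,0,0,0,1],[-30,0,0,0,0,0,1],[-60,0,0,0,0,0,1],[-100,0,0,0,0,0,1],[-120,0,0,0,0,0,1],[-120,0,0,0,0,0,1],[-120,0,0,0,0,0,1],[-120,0,0,0,0,0,1]]]'
python3 - <<'E'
from h import *
shot('wrist','wY');delta((.4784,.2876,.13),-173.25)
E
```

```text
time: 38.8
tool_pos: [0.4654, -0.1827, 0.0101]
ee_rot: [0.706, 0.042, -0.706, 0.042]
wrist_force: [-0.1, 1.7, 5.7]
opening: 0.124
time: 39.8
tool_pos: [0.4638, -0.1822, 0.1281]
ee_rot: [-0.705, -0.042, 0.707, -0.041]
wrist_force: [-0.1, 0.1, -0.2]
opening: 0.125
t 39.85 p [ 0.464  -0.1822  0.1282] yaw -173.25 tilt [-1.    -0.001  0.002] F [ 0.7 -0.7 -0.4] op 0.122 j6 1.03
tool mm [  -1.3 -464.9  -69.5] rotx 0.0
```

View pics/wY.png

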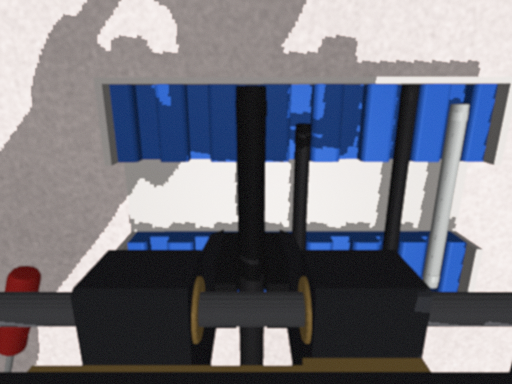

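Run:
```python
from h import *
C=cam('wY','wrist'); z=np.load('pics/wY.npz')
X=ray(C,[252,87],z['p'][2]+.013)[0]; R=Ro.from_quat(z['q']).as_matrix()
print((R.T@(X-z['p']))*1000)
```

```text
[-13.19    -0.9924 -74.0919]
```

```bash
python3 -m crank '[[[-10,-60,-9,0,0,0,1],[-10,-120,-18,0,0,0,1],[-10,-180,-27,0,0,0,1],[-10,-240,-36,0,0,0,1],[-10,-300,-45,0,0,0,1],[-10,-360,-54,0,0,0,1],[-10,-415,-62,0,0,0,1],[-10,-465,-69.5,0,0,0,1]]]'
python3 -m crank '[[[30,0,0,0,0,0,1],[45,0,0,0,0,0,1],[45,0,0,0,0,0,1],[45,0,0,0,0,0,1],[45,0,0,0,0,0,1],[45,0,0,0,0,0,1],[45,0,0,0,0,0,1],[45,0,0,0,0,0,1]]]'
python3 - <<'E'
from h import *
shot('wrist','wZ');delta((.4784,.2876,.13),-173.27)
E
```

```text
time: 40.85
tool_pos: [0.4786, 0.2892, 0.1386]
ee_rot: [-0.705, -0.042, 0.706, -0.042]
wrist_force: [-0.4, -0.8, 0.2]
opening: 0.127
time: 41.85
tool_pos: [0.4795, 0.2873, 0.0949]
ee_rot: [0.706, 0.042, -0.706, 0.042]
wrist_force: [0.2, -0.1, -0.3]
opening: 0.124
t 41.9 p [0.4794 0.2873 0.0948] yaw -173.25 tilt [-1. -0. -0.] F [ 0.2  0.5 -0.3] op 0.123 j6 1.95
tool mm [-35.2  -0.4   1. ] rotx 0.0
```

View pics/wZ.png

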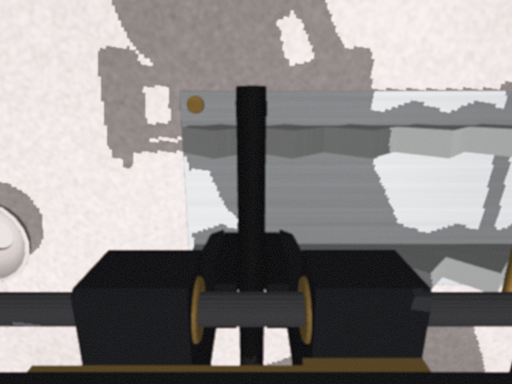

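```bash
python3 -m crank '[[[20,0,1,0,0,0,1],[35,0,1,0,0,0,1],[45,0,1,0,0,0,1],[53,0,1,0,0,0,1],[59,0,1,0,0,0,1],[63,0,1,0,0,0,1],[66,0,1,0,0,0,1],[66,0,1,0,0,0,1]]]'
python3 -m crank '[[[1,0,0,0,0,0,1],[1.5,0,0,0,0,0,1],[2,0,0,0,0,0,1],[2.5,0,0,0,0,0,1],[2.5,0,0,0,0,0,1],[2.5,0,0,0,0,0,1],[2.5,0,0,0,0,0,1],[2.5,0,0,0,0,0,1]]]'
python3 - <<'E'
from h import *
st()
E
```

```text
time: 42.9
tool_pos: [0.4783, 0.2872, 0.0286]
ee_rot: [-0.706, -0.042, 0.706, -0.042]
wrist_force: [0.3, 0.4, -0.9]
opening: 0.121
time: 43.9
tool_pos: [0.4789, 0.2868, 0.027]
ee_rot: [0.706, 0.041, -0.706, 0.042]
wrist_force: [-0.9, -5.1, 6.4]
opening: 0.124
t 43.9 p [0.4789 0.2868 0.027 ] yaw -173.24 tilt [-1.     0.001 -0.001] F [-0.9 -5.1  6.4] op 0.124 j6 1.95
```

```bash
python3 -m crank '[[[0.5,1,0,0,0,0,1],[0.5,1,0,0,0,0,1],[0.5,1,0,0,0,0,0.85],[0.5,1,0,0,0,0,0.8],[0.5,1,0,0,0,0,0.75],[0.5,1,0,0,0,0,0.72],[0.5,1,0,0,0,0,0.72],[0.5,1,0,0,0,0,0.72]]]'
python3 -m crank '[[[-20,0,0,0,0,0,0.72],[-50,0,0,0,0,0,0.72],[-100,0,0,0,0,0,0.72],[-150,20,0,0,0,0,0.6],[-200,40,0,0,0,0,0.6],[-230,60,0,0,0,0,0.6],[-230,60,0,0,0,0,0.6],[-230,60,0,0,0,0,0.6]]]'
python3 - <<'E'
from h import *
st();shot('wrist','wAA')
E
```

```text
time: 44.9
tool_pos: [0.4785, 0.2862, 0.0256]
ee_rot: [-0.706, -0.042, 0.706, -0.042]
wrist_force: [-0.0, 0.8, 0.9]
opening: 0.277
time: 45.9
tool_pos: [0.4849, 0.2266, 0.2545]
ee_rot: [-0.705, -0.041, 0.706, -0.042]
wrist_force: [0.4, 0.5, 0.0]
opening: 0.399
t 45.9 p [0.4849 0.2266 0.2545] yaw -173.27 tilt [-1.     0.     0.002] F [0.4 0.5 0. ] op 0.399 j6 1.84
```

View pics/wAA.png

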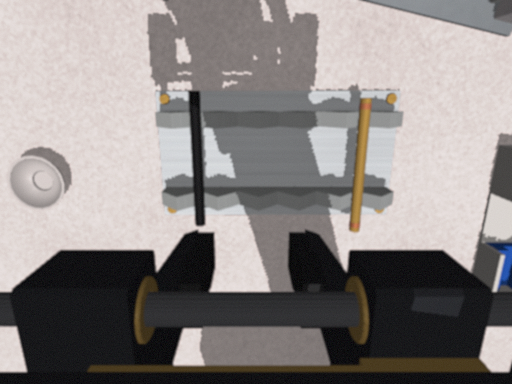

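```bash
python3 -m crank '[[[0,60,11,0,0,0,0.5],[0,120,22,0,0,0,0.5],[0,180,33,0,0,0,0.5],[0,240,44,0,0,0,0.5],[0,300,55,0,0,0,0.5],[0,360,64,0,0,0,0.5],[0,410,72,0,0,0,0.5],[0,442,76,0,0,0,0.5]]]'
python3 -m crank '[[[60,0,0,0,0,0,0.5],[100,0,0,0,0,0,0.5],[100,0,0,0,0,0,0.5],[100,0,0,0,0,0,0.5],[100,0,0,0,0,0,0.5],[100,0,0,0,0,0,0.5],[100,0,0,0,0,0,0.5],[100,0,0,0,0,0,0.5]]]'
python3 - <<'E'
from h import *
st();shot('wrist','wAB')
E
```

```text
time: 46.95
tool_pos: [0.461, -0.2225, 0.2532]
ee_rot: [-0.705, -0.042, 0.707, -0.04]
wrist_force: [-0.1, -0.0, 0.3]
opening: 0.5
time: 47.95
tool_pos: [0.4622, -0.2214, 0.1562]
ee_rot: [0.706, 0.041, -0.706, 0.042]
wrist_force: [0.4, -0.1, -0.3]
opening: 0.498
t 47.95 p [ 0.4622 -0.2214  0.1562] yaw -173.25 tilt [-1.     0.001 -0.001] F [ 0.4 -0.1 -0.3] op 0.498 j6 0.96
```

View pics/wAB.png

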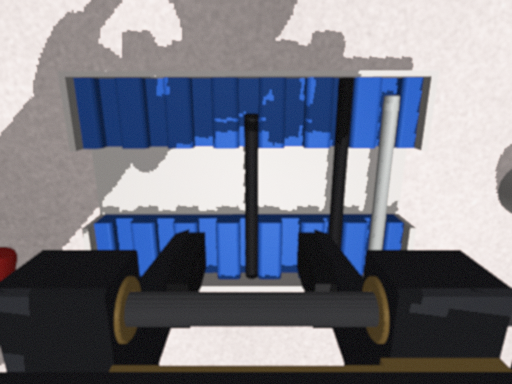

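Run:
```python
from h import *
C=cam('wAB','wrist'); z=np.load('pics/wAB.npz'); R=Ro.from_quat(z['q']).as_matrix()
for uv in [(251.5,116),(251,277),(344,81),(387,96)]:
    X=ray(C,uv,.023)[0]; d=X[:2]*1000-[457.3,-218.5]
    print('world',X,'tool',((R.T@(X-z['p']))*1000).round(1),'tray',d@[.9931,.1172],d@[-.1172,.9931])
```

```text
world [ 0.5164 -0.2137  0.023 ] tool [133.3  -1.3 -54.6] tray 59.227869916818726 -2.186862004360788
world [ 0.3686 -0.2306  0.023 ] tool [133.1  -1.9  94.1] tray -89.46910038810887 -1.6365776912991337
world [ 0.5521 -0.2839  0.023 ] tool [133.3  72.5 -81.8] tray 86.46482320707784 -76.02296409080269
world [ 0.5448 -0.3206  0.023 ] tool [133.3 108.1 -70.2] tray 74.92775794463539 -111.62121388314382
```

b has been shifted along its groove to x≈−15, the scripted knock, but it is still down and straight. I'll grip it at its own centre.

```bash
python3 -m crank '[[[20,-1,10,0,0,0,0.6],[50,-1,20,0,0,0,0.6],[80,-1,20,0,0,0,0.65],[105,-1,20,0,0,0,0.65],[125,-1,20,0,0,0,0.65],[138,-1,20,0,0,0,0.65],[146,-1,20,0,0,0,0.65],[146,-1,20,0,0,0,0.65]]]'
python3 -m crank '[[[0,0,0,0,0,0,0.9],[0,0,0,0,0,0,1],[0,0,0,0,0,0,1],[0,0,0,0,0,0,1],[0,0,0,0,0,0,1],[0,0,0,0,0,0,1],[0,0,0,0,0,0,1],[0,0,0,0,0,0,1]]]'
python3 -m crank '[[[-10,0,0,0,0,0,1],[-30,0,0,0,0,0,1],[-60,0,0,0,0,0,1],[-100,0,0,0,0,0,1],[-130,0,0,0,0,0,1],[-130,0,0,0,0,0,1],[-130,0,0,0,0,0,1],[-130,0,0,0,0,0,1]]]'
python3 - <<'E'
from h import *
shot('wrist','wAC');delta((.4838,.242,.13),-173.25)
E
```

```text
time: 49.0
tool_pos: [0.4419, -0.2225, 0.0095]
ee_rot: [-0.706, -0.042, 0.706, -0.042]
wrist_force: [-0.4, 0.2, 0.1]
opening: 0.348
time: 50.0
tool_pos: [0.4426, -0.2229, 0.0103]
ee_rot: [0.706, 0.041, -0.706, 0.042]
wrist_force: [-0.5, 0.7, 6.3]
opening: 0.125
time: 51.0
tool_pos: [0.4406, -0.2219, 0.1377]
ee_rot: [-0.705, -0.042, 0.707, -0.041]
wrist_force: [0.6, 0.3, -0.3]
opening: 0.121
t 51.05 p [ 0.4408 -0.2219  0.1378] yaw -173.25 tilt [-1.    -0.002  0.003] F [0.2 0.7 0.2] op 0.125 j6 0.94
tool mm [   8.5 -455.7  -97.3] rotx -0.0
```

View pics/wAC.png

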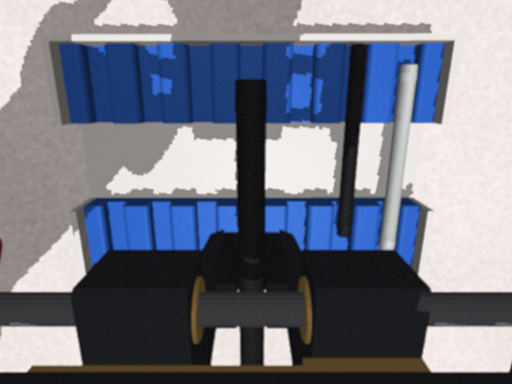

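```bash
python3 -m crank '[[[0,-60,-13,0,0,0,1],[0,-120,-26,0,0,0,1],[0,-180,-39,0,0,0,1],[0,-240,-52,0,0,0,1],[0,-300,-64,0,0,0,1],[0,-360,-77,0,0,0,1],[0,-410,-88,0,0,0,1],[0,-456,-95,0,0,0,1]]]'
python3 -m crank '[[[30,0,0,0,0,0,1],[45,0,0,0,0,0,1],[45,0,0,0,0,0,1],[45,0,0,0,0,0,1],[45,0,0,0,0,0,1],[45,0,0,0,0,0,1],[45,0,0,0,0,0,1],[45,0,0,0,0,0,1]]]'
python3 - <<'E'
from h import *
shot('wrist','wAD');delta((.4836,.242,.0265),-173.25)
E
```

```text
time: 52.05
tool_pos: [0.4821, 0.2432, 0.1384]
ee_rot: [-0.705, -0.042, 0.706, -0.042]
wrist_force: [0.8, -0.3, -0.1]
opening: 0.124
time: 53.05
tool_pos: [0.4829, 0.2414, 0.0949]
ee_rot: [0.706, 0.042, -0.706, 0.042]
wrist_force: [-0.7, -0.5, 0.1]
opening: 0.124
t 53.1 p [0.4829 0.2414 0.0949] yaw -173.25 tilt [-1. -0. -0.] F [-0.3  0.1 -0.2] op 0.126 j6 1.87
tool mm [68.4 -0.5 -0.8] rotx 0.0
```

View pics/wAD.png

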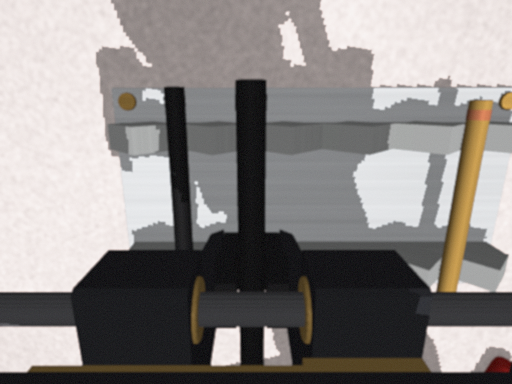

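```bash
python3 -m crank '[[[20,-0.5,0,0,0,0,1],[35,-0.5,0,0,0,0,1],[45,-0.5,0,0,0,0,1],[53,-0.5,0,0,0,0,1],[59,-0.5,0,0,0,0,1],[63,-0.5,0,0,0,0,1],[66,-0.5,0,0,0,0,1],[66,-0.5,0,0,0,0,1]]]'
python3 -m crank '[[[1,0,0,0,0,0,1],[1.5,0,0,0,0,0,1],[2,0,0,0,0,0,1],[2.5,0,0,0,0,0,1],[2.5,0,0,0,0,0,1],[2.5,0,0,0,0,0,1],[2.5,0,0,0,0,0,1],[2.5,0,0,0,0,0,1]]]'
python3 - <<'E'
from h import *
st()
E
```

```text
time: 54.1
tool_pos: [0.4828, 0.2419, 0.0287]
ee_rot: [0.706, 0.042, -0.706, 0.042]
wrist_force: [-0.5, 0.4, -0.6]
opening: 0.125
time: 55.1
tool_pos: [0.4832, 0.2417, 0.027]
ee_rot: [0.706, 0.042, -0.706, 0.042]
wrist_force: [-2.0, -2.0, 5.9]
opening: 0.124
t 55.1 p [0.4832 0.2417 0.027 ] yaw -173.25 tilt [-1.     0.    -0.001] F [-2.  -2.   5.9] op 0.124 j6 1.87
```

Seated in the notch. Releasing and returning to the tray for c.

```bash
python3 -m crank '[[[0.5,0.3,0,0,0,0,1],[0.5,0.3,0,0,0,0,1],[0.5,0.3,0,0,0,0,0.85],[0.5,0.3,0,0,0,0,0.8],[0.5,0.3,0,0,0,0,0.75],[0.5,0.3,0,0,0,0,0.72],[0.5,0.3,0,0,0,0,0.72],[0.5,0.3,0,0,0,0,0.72]]]'
python3 -m crank '[[[-20,0,0,0,0,0,0.72],[-50,0,0,0,0,0,0.72],[-100,0,0,0,0,0,0.72],[-150,30,0,0,0,0,0.72],[-200,90,10,0,0,0,0.72],[-200,150,20,0,0,0,0.72],[-200,210,30,0,0,0,0.72],[-200,270,40,0,0,0,0.72]]]'
python3 - <<'E'
from h import *
delta((.4785,-.2925,.14),-173.25)
E
```

```text
time: 56.1
tool_pos: [0.4828, 0.2416, 0.0257]
ee_rot: [-0.706, -0.042, 0.706, -0.042]
wrist_force: [0.9, -0.7, 0.6]
opening: 0.282
time: 57.1
tool_pos: [0.4751, -0.0248, 0.2264]
ee_rot: [0.707, 0.042, -0.705, 0.042]
wrist_force: [1.3, -0.7, 0.5]
opening: 0.278
t 57.1 p [ 0.4751 -0.0248  0.2264] yaw -173.22 tilt [-1.     0.    -0.002] F [ 1.3 -0.7  0.5] op 0.278 j6 1.35
tool mm [ 86.5 266.1  28.4] rotx 0.001
```

```bash
python3 -m crank '[[[0,60,6,0,0,0,0.72],[0,120,12,0,0,0,0.72],[0,180,18,0,0,0,0.72],[20,235,24,0,0,0,0.72],[60,266,28,0,0,0,0.72],[87,266,28,0,0,0,0.72],[87,266,28,0,0,0,0.72],[87,266,28,0,0,0,0.72]]]'
python3 -m crank '[[[0,0,0,0,0,0,0.72],[0,0,0,0,0,0,0.72],[0,0,0,0,0,0,0.72],[0,0,0,0,0,0,0.72],[0,0,0,0,0,0,0.72],[0,0,0,0,0,0,0.72],[0,0,0,0,0,0,0.72],[0,0,0,0,0,0,0.72]]]'
python3 - <<'E'
from h import *
st();shot('wrist','wAE')
E
```

```text
time: 58.1
tool_pos: [0.4792, -0.2906, 0.1397]
ee_rot: [0.706, 0.042, -0.706, 0.042]
wrist_force: [0.4, -0.6, 0.3]
opening: 0.276
time: 59.1
tool_pos: [0.4786, -0.2905, 0.1386]
ee_rot: [-0.706, -0.042, 0.706, -0.042]
wrist_force: [-0.1, -0.3, 0.8]
opening: 0.277
t 59.1 p [ 0.4786 -0.2905  0.1386] yaw -173.25 tilt [-1. -0.  0.] F [-0.1 -0.3  0.8] op 0.277 j6 0.86
```

View pics/wAE.png

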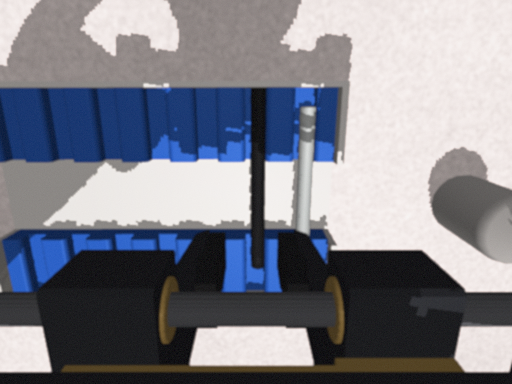

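Run:
```python
from h import *
C=cam('wAE','wrist'); z=np.load('pics/wAE.npz'); R=Ro.from_quat(z['q']).as_matrix()
for uv in [(258.5,90),(258,267),(306,108)]:
    X=ray(C,uv,.023)[0]
    print('tool',((R.T@(X-z['p']))*1000).round(1))
```

```text
tool [115.6   4.  -74.8]
tool [115.6   4.3  73.9]
tool [115.6  40.4 -61.6]
```

```bash
python3 -m crank '[[[25,2.3,0,0,0,0,0.76],[50,2.3,0,0,0,0,0.76],[75,2.3,0,0,0,0,0.76],[95,2.3,0,0,0,0,0.76],[110,2.3,0,0,0,0,0.76],[120,2.3,0,0,0,0,0.76],[128,2.3,0,0,0,0,0.76],[128,2.3,0,0,0,0,0.76]]]'
python3 -m crank '[[[0,1.2,0,0,0,0,0.9],[0,1.2,0,0,0,0,1],[0,1.2,0,0,0,0,1],[0,1.2,0,0,0,0,1],[0,1.2,0,0,0,0,1],[0,1.2,0,0,0,0,1],[0,1.2,0,0,0,0,1],[0,1.2,0,0,0,0,1]]]'
python3 -m crank '[[[-10,0,0,0,0,0,1],[-30,0,0,0,0,0,1],[-60,0,0,0,0,0,1],[-100,0,0,0,0,0,1],[-130,0,0,0,0,0,1],[-130,0,0,0,0,0,1],[-130,0,0,0,0,0,1],[-130,0,0,0,0,0,1]]]'
python3 - <<'E'
from h import *
shot('wrist','wAF');delta((.489,.1973,.14),-173.25)
E
```

```text
time: 60.15
tool_pos: [0.4787, -0.2927, 0.0103]
ee_rot: [-0.706, -0.042, 0.706, -0.041]
wrist_force: [0.5, 0.5, -0.6]
opening: 0.24
time: 61.15
tool_pos: [0.4795, -0.2944, 0.0112]
ee_rot: [0.706, 0.041, -0.706, 0.042]
wrist_force: [-0.4, -1.6, 5.7]
opening: 0.125
time: 62.15
tool_pos: [0.4777, -0.2931, 0.1384]
ee_rot: [-0.705, -0.042, 0.707, -0.041]
wrist_force: [-0.6, -0.0, -1.0]
opening: 0.123
t 62.2 p [ 0.4778 -0.2932  0.1386] yaw -173.25 tilt [-1.    -0.002  0.003] F [ 0.3 -0.3 -1. ] op 0.123 j6 0.86
tool mm [  -0.4 -485.8  -68.7] rotx -0.0
```

View pics/wAF.png

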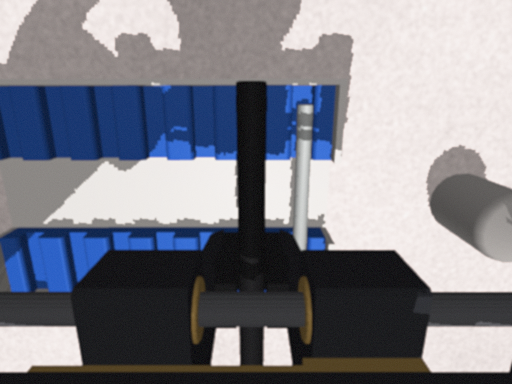

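Held and centred, steel undisturbed. Carrying it to the notch pair at y=0.

```bash
python3 -m crank '[[[0,-60,-9,0,0,0,1],[0,-120,-17,0,0,0,1],[0,-180,-26,0,0,0,1],[0,-240,-34,0,0,0,1],[0,-300,-42,0,0,0,1],[0,-360,-51,0,0,0,1],[0,-420,-60,0,0,0,1],[0,-480,-67,0,0,0,1]]]'
python3 -m crank '[[[30,-6,-1,0,0,0,1],[45,-6,-1,0,0,0,1],[45,-6,-1,0,0,0,1],[45,-6,-1,0,0,0,1],[45,-6,-1,0,0,0,1],[45,-6,-1,0,0,0,1],[45,-6,-1,0,0,0,1],[45,-6,-1,0,0,0,1]]]'
python3 - <<'E'
from h import *
shot('wrist','wAG');delta((.489,.1973,.0265),-173.25)
E
```

```text
time: 63.2
tool_pos: [0.4884, 0.1923, 0.1397]
ee_rot: [-0.705, -0.041, 0.706, -0.042]
wrist_force: [-0.0, 0.3, -0.1]
opening: 0.122
time: 64.2
tool_pos: [0.4896, 0.1966, 0.0959]
ee_rot: [0.706, 0.042, -0.706, 0.042]
wrist_force: [-0.3, 0.6, -0.8]
opening: 0.125
t 64.25 p [0.4895 0.1966 0.0958] yaw -173.25 tilt [-1. -0. -0.] F [-0.4  0.3 -1.1] op 0.123 j6 1.79
tool mm [69.3 -0.7  0.4] rotx -0.0
```

View pics/wAG.png

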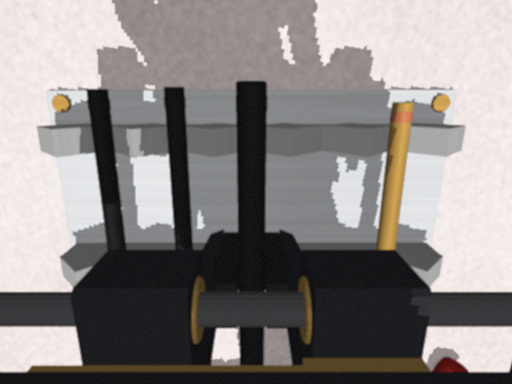

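```bash
python3 -m crank '[[[20,-0.5,0,0,0,0,1],[35,-0.5,0,0,0,0,1],[45,-0.5,0,0,0,0,1],[53,-0.5,0,0,0,0,1],[59,-0.5,0,0,0,0,1],[63,-0.5,0,0,0,0,1],[66,-0.5,0,0,0,0,1],[66,-0.5,0,0,0,0,1]]]'
python3 -m crank '[[[1,0,0,0,0,0,1],[1.5,0,0,0,0,0,1],[2,0,0,0,0,0,1],[2.5,0,0,0,0,0,1],[2.5,0,0,0,0,0,1],[2.5,0,0,0,0,0,1],[2.5,0,0,0,0,0,1],[2.5,0,0,0,0,0,1]]]'
python3 - <<'E'
from h import *
st()
E
```

```text
time: 65.25
tool_pos: [0.4894, 0.1971, 0.0296]
ee_rot: [-0.706, -0.042, 0.706, -0.042]
wrist_force: [-0.1, 1.2, -0.9]
opening: 0.123
time: 66.25
tool_pos: [0.4897, 0.1969, 0.0276]
ee_rot: [0.706, 0.042, -0.706, 0.042]
wrist_force: [-1.1, -3.5, 5.6]
opening: 0.124
t 66.25 p [0.4897 0.1969 0.0276] yaw -173.24 tilt [-1.  0. -0.] F [-1.1 -3.5  5.6] op 0.124 j6 1.79
```

```bash
python3 -m crank '[[[0.5,0.5,0,0,0,0,1],[0.5,0.5,0,0,0,0,1],[0.5,0.5,0,0,0,0,0.85],[0.5,0.5,0,0,0,0,0.8],[0.5,0.5,0,0,0,0,0.75],[0.5,0.5,0,0,0,0,0.72],[0.5,0.5,0,0,0,0,0.72],[0.5,0.5,0,0,0,0,0.72]]]'
python3 -m crank '[[[-20,0,0,0,0,0,0.72],[-50,0,0,0,0,0,0.72],[-100,0,0,0,0,0,0.72],[-150,0,0,0,0,0,0.72],[-200,0,-20,0,0,0,0.72],[-250,0,-30,0,0,0,0.72],[-270,0,-30,0,0,0,0.72],[-270,0,-30,0,0,0,0.72]]]'
python3 -m crank '[[[0,0,0,0,0,0,0],[0,0,0,0,0,0,0],[0,0,0,0,0,0,0],[0,0,0,0,0,0,0],[0,0,0,0,0,0,0],[0,0,0,0,0,0,0],[0,0,0,0,0,0,0],[0,0,0,0,0,0,0]]]'
python3 - <<'E'
from h import *
st();shot('wrist','wAH');shot('top','topH');shot('scene','sH')
C=cam('wAH','wrist');P=cloud(C)
blk=((C[0].max(2)<45)&(P[...,2]>.028)&(P[...,2]<.06)).astype(np.uint8); blk[250:]=0
blk=cv2.morphologyEx(blk,cv2.MORPH_OPEN,np.ones((3,3)))
n,l,s,c=cv2.connectedComponentsWithStats(blk)
for i in range(1,n):
    if s[i,4]>100:
        v,u=np.nonzero(l==i);X=ray(C,np.c_[u,v],.0415)[:,:2]*1000; r=cv2.minAreaRect(X.astype(np.float32)); d=np.array(r[0])-[488.9,197.2]
        print(r,'stand x,y',d@[.9931,.1172],d@[-.1172,.9931],'ztop',np.percentile(P[l==i][:,2],[50,90]))
E
```

```text
time: 67.25
tool_pos: [0.4895, 0.1966, 0.0266]
ee_rot: [-0.706, -0.042, 0.706, -0.042]
wrist_force: [-0.3, 0.2, -1.1]
opening: 0.282
time: 68.25
tool_pos: [0.5195, 0.2003, 0.2975]
ee_rot: [0.707, 0.042, -0.705, 0.041]
wrist_force: [0.7, -0.4, -0.6]
opening: 0.28
time: 69.25
tool_pos: [0.5193, 0.2001, 0.2967]
ee_rot: [0.706, 0.042, -0.706, 0.042]
wrist_force: [-0.0, 0.0, -0.2]
opening: 1.0
t 69.25 p [0.5193 0.2001 0.2967] yaw -173.25 tilt [-1. -0. -0.] F [-0.   0.  -0.2] op 1.0 j6 1.78
((679.9234008789062, 264.9977722167969), (4.828079700469971, 37.8273811340332), 6.654941082000732) stand x,y 197.65123831665042 44.94202500549317 ztop [0.0454 0.0475]
((485.64691162109375, 243.07785034179688), (146.87689208984375, 10.367023468017578), 6.674460411071777) stand x,y 2.146241990966821 45.942555132446294 ztop [0.0439 0.0452]
((490.82330322265625, 199.05078125), (146.8495330810547, 10.289109230041504), 6.862700462341309) stand x,y 2.126943992919946 1.6125997216796961 ztop [0.0438 0.0451]
((478.594970703125, 287.1112976074219), (145.99740600585938, 10.495317459106445), 6.697205543518066) stand x,y 0.3036794848633049 90.49865908752442 ztop [0.044  0.0453]
```

View pics/wAH.png

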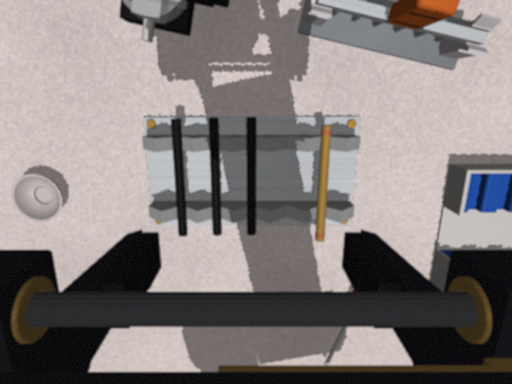

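View pics/topH.png

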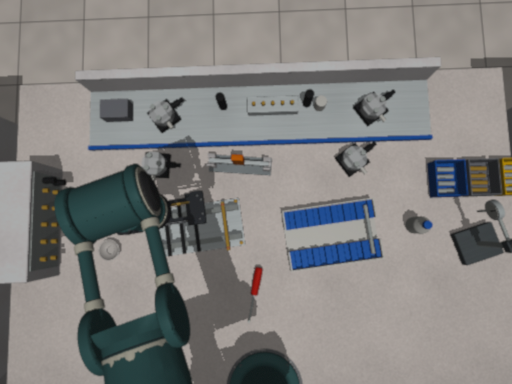

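View pics/sH.png

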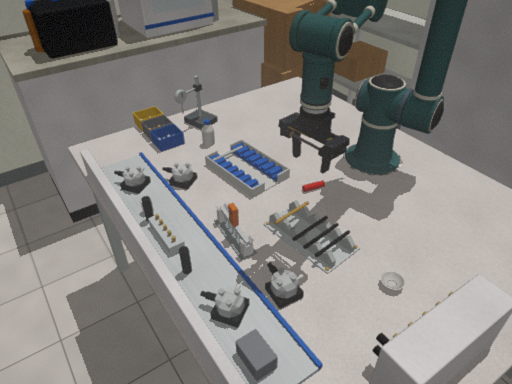

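Run:
```python
from h import *
print(ctrl.close_job())
```

```text
the job is handed in; nothing more can be done
None
```

The job is done and handed in at about 69 s on the robot's clock; the close call gives no verdict.

**What I did:** I combed the steel rod and three black rods one at a time with the rake. They dropped into the grooves at y = −114 (steel), −76, 0 and 38 mm. The rake went back upright in its rest at the pose it was taken from. I then laid the three blacks in the stand's notch pairs at y = 90, 45 and 0 mm. The brass master stayed in the −90 pair.

**Last checks:**
- **Black rods:** all are within about 2 mm of centre and 0.2° of the stand's axis. Depth puts their tops at 44–45 mm, which is level and seated.
- **Steel rod:** it still lies down in its groove.
- **Rake:** the overhead and scene views show it standing in its rest.
- **Brass, flow cells, dish and bottle:** they look unmoved.

**Irregularities:**
- One black rod slid about 20 mm along its groove on its own partway through, probably the scripted knock. I gripped it at its new middle.
- Camera views disagreed by 2–5 mm on the tray's y position, so I lined up each grasp by eye in the wrist camera.
- Nothing failed in the final checks.

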